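Free a safety-latched glaze cupboard with a clay paddle

TASK

The little glaze cupboard is held shut by a sprung child-safety hook behind its door. Prop the clay paddle, which lies flat, in the sloped tool rest and let go; take it again by its upper end so that it points straight down, push the red hook down with it through the narrow gap behind the door (gently, do not force the latch) and draw the door open by 45 degrees or more. Then put the paddle back in the sloped rest, let go, and leave the pots and the jar undisturbed.

Things in the scene. Friction and masses are not known exactly. Their poses are not given: they have to be found in the camera images.
- paddle: Loose flat wooden clay paddle, 160 mm long (x), 12 mm thick (z), 40 to 70 g. Blue handle half 22 mm wide (x -80 to 0 mm), yellow blade half 28 mm wide (x 0 to +80 mm). Origin: centre of its underside; x towards the blade's end, z through the thickness. Starts lying flat on the bench, blade towards the robot's left. Either end may go down into the rest or the gap.
- tool_rest: Fixed dark wooden rest on a 130 x 80 mm base, carrying an open-topped channel sloped at 45 degrees: 75 mm long, 38 mm wide inside, side walls 16 and foot stop 26 mm high. z up; the channel rises towards the rest's own -x and its floor faces up and +x. A paddle laid in it leans at 45 degrees on the stop, its upper 85 mm standing free with nothing beside or below. Origin on the bench.
- rest_foot (a point): Where the channel's floor meets the foot stop, on its middle line (50 mm towards +x from the rest's origin, 24 mm above the bench). Axes as the rest's.
- rest_mid (a point): Point 80 mm up the 45 degree slope from rest_foot, in the plane of the channel's floor: where the paddle's origin (middle of a flat side) lies when it leans in the rest on the stop. Axes as the rest's.
- cupboard: Fixed wooden cupboard, 220 mm deep (x), 300 wide (y), 170 high, its door as high. Origin: centre of its underside; z up, front faces its own -x. The door fills x -110 to -95 mm; the top board begins at x = -73 mm, leaving a gap 22 mm wide, open upwards, behind the door from y -136 to +136 mm. Contact force over 45 N between it and the paddle or robot counts as forcing it.
- gap_mid (a point): Middle of the gap's width at the height of the cupboard's top, at y = -30 mm in the cupboard's frame; axes as the cupboard's. The middle of the hook's red pad (12 mm in x, 36 mm in y, 25 mm below the top) lies within 40 mm either side of this point along the gap, on the door's inner face; its place is not reported: look or feel for it. Beside the pad the gap is free to 55 mm deep.
- door (a joint): The door's angle in rad: 0 at the start (held by its hook), growing as it swings towards the cupboard's -x about an upright axis at x = -102 mm, y = +150 mm in the cupboard's frame. Light friction (0.12 N m): it stays where it is left. Pushing its inner face from the gap opens it.
- latch_hook (a joint): How far the red hook is pushed straight down, m. Spring: 3.5 N at first, 7.5 N at 0.010, stop at 0.017 (10.5 N); springs back. It rides on the door and its barb catches behind a bar under the top board's edge. Above 0.010 it is free of the bar: keep it down while drawing the door until the hook has moved 30 mm; then the door swings freely.
- bowl: Loose unfired bowl, 100 mm across, 45 mm high, standing on the cupboard's top. Origin: centre of its foot. Leave alone.
- beaker: Loose unfired beaker, 68 mm across, 60 mm high, standing on the cupboard's top. Origin: centre of its foot. Leave alone.
- glaze_jar: Loose closed glaze jar, 64 mm across, 85 mm high, standing on the bench. Origin: centre of its foot. Leave alone.
Not all that is in view belongs to the job. What is shaped like the paddle but turquoise or white is not meant.

How it is judged:
By the outcome, as a careful person would: the job done as asked, in the order asked, and still so for the second after the job is handed in, with the robot touching nothing.
It also fails if it takes over 72 s, if anything falls off the work surface, if the arm or the gripper's body presses on something with over 40 N, if the wrist force passes 120 N, or if a joint passes its speed limit or range.

ROBOT

A 7-joint arm with a two-finger parallel gripper is mounted at the origin on the work surface. World frame = base frame: x ahead of the robot, y to its left, z up, the work surface at z = 0. Lengths are in m, angles in rad, forces in N, time in s.
With the tool pointing down it reaches from about 0.425 to 0.875 m from the base axis. Payload 8.4 kg.
Tool frame: the origin (TCP) lies midway between the tips of the shut fingers; the grasp point (between the pads) lies 19 mm behind it; z points along the fingers, y is the line along which they close (so a half turn about z gives the same grasp; the last joint's range is limited). The gripper opens to 87 mm and grips with 3 to 60 N. Pads are 19 mm wide; open, the fingers measure 117 mm over their backs; the gripper's body (75 mm by 190 mm) begins 51 mm behind the grasp point.
Start: joints at [-1.316, 0.333, 0.04, 1.465, -0.013, 1.343, -0.059], TCP at [0.225, 0.61, 0.223] pointing down, gripper open.
Joint ranges: [-2.58, 2.58], [-0.38, 2.09], [-1.3, 1.39], [0.25, 2.4], [-1.5, 4.64], [0.08, 2.09], [-2.65, 2.65]. Speed limits (rad/s): [2.22, 2.22, 2.79, 2.79, 3.14, 3.14, 3.14].

INTERFACE

Orientations are given as a unit quaternion [w, x, y, z].
In Python, from workcell import sense, optics, order gives the robot as it stands.
- The arm moves only by the tool step_arm, never from a script. Its arguments are lists of equal length, an entry for each row: "jaw": the finger opening in mm, from 0 to 87; "translation": the shift along the tool's x, y, z in mm, a list of three; "spin": the turn about the tool's z in rad. A call has 1 to 5 rows; each row is the pose to reach, as a shift and turn from the pose commanded when the call began, along the tool's axes at that moment; what a row does not reach only later rows make up. A row lasts 1/10 s, in which the tool goes at most 50 mm and 8.59 degrees, less where a joint would pass 70% of its speed; a pose out of reach is approached as far as the arm can. A call with a gripper value outside its range is refused whole. The fingers move at their own pace and stop on an object; "squeeze" is the grip in N (left out, the last holds). Time passes only in rows, so rows that repeat a pose let the fingers close. It gives the time, the measured TCP pose, the force, the opening and the grip force at its end, in the units of the state.
- sense(): the state, without advancing time (a new reading comes with each control period).
- optics.capture(name): name is "scene" or "side" or "wrist"; returns a dict with "image" (384x512x3 uint8, red, green, blue), "K" (3x3 intrinsics, pixels), "R" (3x3) and "t" (3): a world point X has camera coordinates R X + t. Camera axes: x right, y down, z forward; pixel columns grow to the right and rows downward; lengths in m; the calibration is good to about 2 mm. A picture is of the moment at which its call begins. There is no depth.
- order.job_done(): hands the job in; it is judged then, once.
The state is a dict: "clock": time; "qpos": joint angles; "qvel": joint speeds; "joint_efforts": joint torques, N m; "eef_pos": TCP position; "orientation": TCP orientation; "force": force on the tool from outside, world axes, zero at the start; "torque": the same for the moment, N m; "gripper_width": finger opening in m; "grip_force": force on a finger pad.
Only numpy, scipy, OpenCV 4.12 (cv2) and the standard library are available. Lean on these libraries where they do the work, as an engineer would, in place of code of your own. Each camera call takes 0.05 s, during which the arm holds its last target. There are 200 camera calls.

## Working session

There is one attempt and no reset: what is moved stays moved. The work goes in short steps, Python scripts to look and compute and a tool call to move; the robot and the scene stay as the last step left them, time stands still between calls to the robot, and variables do not carry over. Pictures are saved under pics/ and viewed, at most 10 in all, crops included, and the job is handed in when it is done.

Besides the shell and the picture viewer there is one more tool, called after "Emit:" by a JSON object that holds its "api" and its "payload", one argument or row to a line. step_arm: Moves the arm, as the interface text tells. Its arguments: {"type":"object","properties":{"jaw":{"type":"array","items":{"type":"number"}},"translation":{"type":"array","items":{"type":"array","items":{"type":"number"}}},"spin":{"type":"array","items":{"type":"number"}},"squeeze":{"type":"number"}},"required":["jaw","translation","spin"]}

```bash
mkdir -p pics; ls
python3 - <<'E'
from workcell import sense, optics
import cv2,numpy as np
s=sense();print(s['clock'],s['eef_pos'],s['orientation'],s['force'])
ims=[]
for n in("scene","side","wrist"):
    c=optics.capture(n);np.savez(f"{n}0.npz",**c)
    print(n,c['K'].tolist(),c['R'].round(3).tolist(),c['t'].round(3).tolist())
    cv2.imwrite(f"pics/{n}0.png",cv2.resize(c['image'][:,:,::-1],(768,576),interpolation=cv2.INTER_CUBIC))
E
```

```text
pics
0.0 [0.22505511 0.60929152 0.22167675] [-9.22325646e-05  1.75975364e-01  9.84394245e-01 -7.96188230e-04] [-1.01600012  0.42394658 -0.42631658]
scene [[485.26422424950704, 0.0, 263.35081846416824], [0.0, 485.26422424950704, 184.14021584050528], [0.0, 0.0, 1.0]] [[-0.5, 0.866, -0.015], [0.633, 0.353, -0.689], [-0.592, -0.354, -0.724]] [0.272, -0.254, 1.915]
side [[353.88364119489944, 0.0, 255.1399917250073], [0.0, 353.88364119489944, 190.10428399471473], [0.0, 0.0, 1.0]] [[0.978, -0.207, -0.019], [-0.126, -0.516, -0.847], [0.166, 0.831, -0.531]] [-0.514, 0.198, 0.838]
wrist [[299.3229972531026, 0.0, 255.14370165819383], [0.0, 299.3229972531026, 190.04472402431122], [0.0, 0.0, 1.0]] [[0.347, 0.938, -0.003], [0.908, -0.336, 0.25], [0.233, -0.089, -0.968]] [-0.65, -0.029, 0.391]
```

View pics/scene0.png

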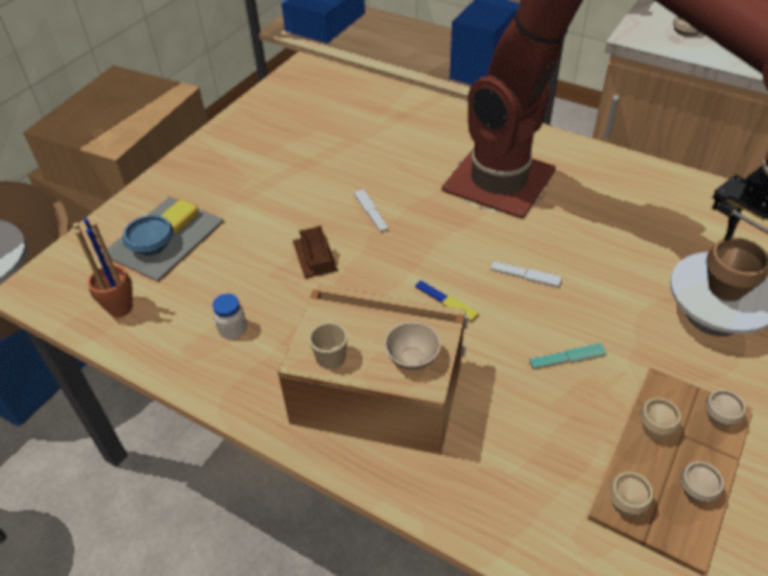

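View pics/side0.png

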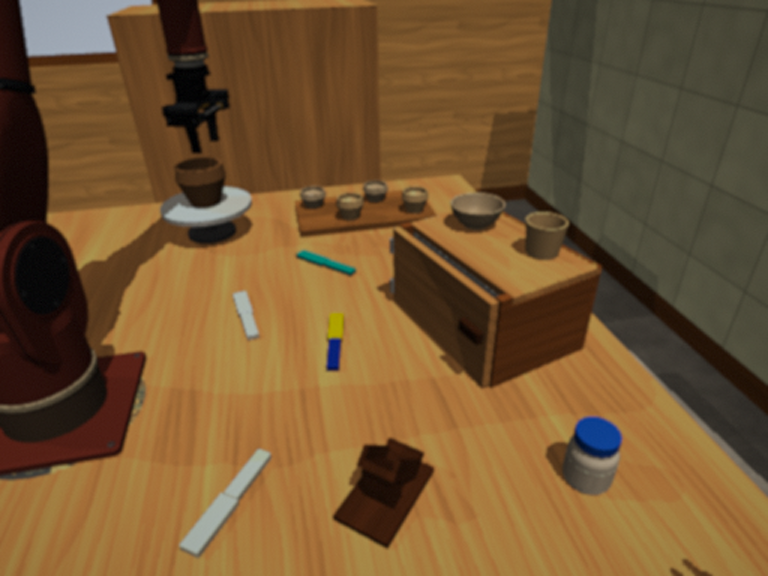

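The scene view shows the blue/yellow paddle at (447,299) and the rest at (316,252), with the cupboard between (283,295) and (465,445). The side view shows the paddle at (335,340) and the rest at (387,490). Paddle-shaped candidates in the scene view are white (371,210), white (526,273), turquoise (567,356) and blue/yellow (447,299). Only the last has a blue handle and a yellow blade. I'll confirm it in a crop while measuring.

```bash
cat > h.py <<'E'
import numpy as np,cv2
def load(n): 
    d=np.load(n+".npz"); return {k:d[k] for k in d}
def ray(c,p):
    d=c['R'].T@np.linalg.solve(c['K'],[p[0],p[1],1.]); o=-c['R'].T@c['t']; return o,d/np.linalg.norm(d)
def onz(c,p,z):
    o,d=ray(c,p); return o+d*(z-o[2])/d[2]
def two(a,pa,b,pb):
    o1,d1=ray(a,pa);o2,d2=ray(b,pb)
    s=np.linalg.lstsq(np.c_[d1,-d2],o2-o1,rcond=None)[0]
    x,y=o1+d1*s[0],o2+d2*s[1]; return (x+y)/2,np.linalg.norm(x-y)
def proj(c,X):
    q=c['K']@(c['R']@np.array(X)+c['t']); return q[:2]/q[2]
def blob(c,lo,hi,box=None,n=20):
    m=cv2.inRange(cv2.cvtColor(c['image'],cv2.COLOR_RGB2HSV),np.array(lo),np.array(hi))
    if box: k=np.zeros_like(m);x0,y0,x1,y1=box;k[y0:y1,x0:x1]=255;m&=k
    cs=[q for q in cv2.findContours(m,0,1)[0] if cv2.contourArea(q)>n]
    return [(cv2.contourArea(q),cv2.minAreaRect(q)) for q in cs]
E
python3 - <<'E'
from h import *
S,D=load("scene0"),load("side0")
for c,b in((S,(260,170,340,225)),(D,(200,190,250,260))):
    for nm,lo,hi in(("blue",(110,120,60),(130,255,255)),("yel",(24,150,120),(35,255,255))):
        for a,r in blob(c,lo,hi,b): print(nm,a,r,onz(c,r[0],.012).round(4))
a=S['image'][130:310,180:320,::-1]; b=D['image'][140:380,200:420,::-1]
A=cv2.resize(a,(int(140*600/180*.93),558),interpolation=2);B=cv2.resize(b,(365,398),interpolation=2)
A=cv2.resize(a,(420,540),interpolation=2)
B=np.vstack([B,np.zeros((142,365,3),np.uint8)])
cv2.imwrite("pics/crop1.png",np.hstack([A,B]))
E
```

```text
blue 67.5 ((286.64703369140625, 193.58822631835938), (19.550838470458984, 4.458962917327881), 30.963754653930664) [0.4454 0.0335 0.012 ]
blue 112.5 ((222.07644653320312, 235.50587463378906), (6.979381561279297, 19.40421485900879), 4.39870548248291) [0.4431 0.0254 0.012 ]
yel 140.0 ((223.0, 216.5), (17.0, 10.0), 90.0) [0.4565 0.1083 0.012 ]
```

View pics/crop1.png

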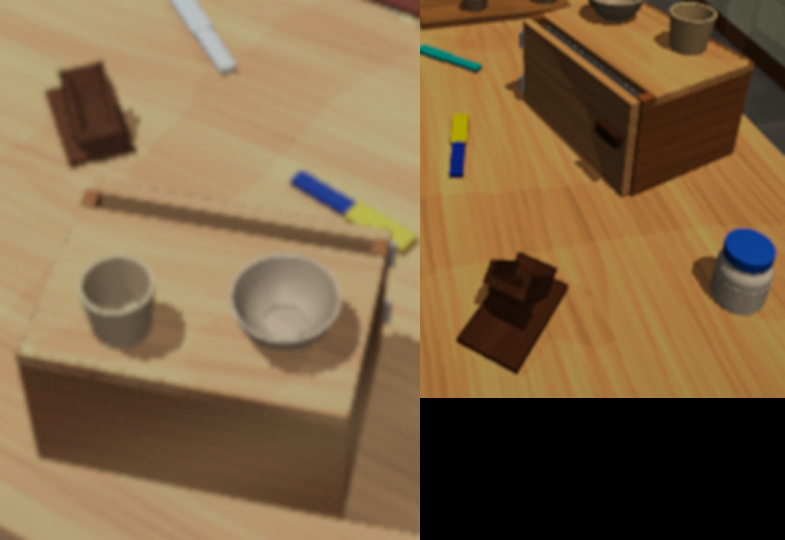

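The crop confirms it: the blue/yellow paddle is at scene (298,200), with the blue handle towards the upper left. The rest's bare base and channel are at scene (210,167), and the gap strip runs from scene (213,197) to (304,211).

```bash
cat >> h.py <<'E'
from scipy.spatial.transform import Rotation as Ro
def mat(s): q=s['orientation']; return Ro.from_quat([q[1],q[2],q[3],q[0]]).as_matrix()
def to_tool(s,X,yaw_y=None):
    """shift mm in tool axes to put TCP at X; spin so that tool y lies along world angle yaw_y (mod pi)"""
    M=mat(s); d=M.T@(np.array(X)-s['eef_pos'])*1e3
    sp=None
    if yaw_y is not None:
        cur=np.arctan2(M[1,1],M[0,1]); sp=-(yaw_y-cur); sp=(sp+np.pi/2)%np.pi-np.pi/2
    return d.round(1),sp
E
python3 - <<'E'
from h import *
from workcell import sense
S,D=load("scene0"),load("side0")
sc=lambda x,y:(180+x/3,130+y/3); sd=lambda x,y:(200+(x-420)/1.659,140+y/1.659)
def P(n,a,b,z=None):
    print(n,two(S,sc(*a),D,sd(*b)), None if z is None else (onz(S,sc(*a),z).round(3),onz(D,sd(*b),z).round(3)))
P("back -y",(20,355),(750,65),.17)
P("front -y door",(80,195),(630,105),.17)
P("front +y door",(393,240),(525,25),.17)
for n,p in(("backpost+y",(350,412)),("gapL",(100,200)),("gapR",(372,243))): print(n,onz(S,sc(*p),.17).round(3))
for p in((460,340),(515,370),(567,290)): print("base",onz(D,sd(*p),.01).round(3))
for p in((47,92),(80,165)): print("base sc",onz(S,sc(*p),.01).round(3))
for p in((292,175),(310,187),(352,206),(300,183),(412,240)): print("pad sc",onz(S,sc(*p),.012).round(3))
for p in((457,176),(459,114)): print("pad sd",onz(D,sd(*p),.012).round(3))
s=sense();print(mat(s).round(3))
E
```

```text
back -y (array([ 0.874829  , -0.044747  ,  0.16274963]), np.float64(0.0033334441450191244)) (array([ 0.877, -0.04 ,  0.17 ]), array([ 0.868, -0.057,  0.17 ]))
front -y door (array([ 0.67634045, -0.10539983,  0.15876961]), np.float64(0.018701871267108365)) (array([ 0.693, -0.102,  0.17 ]), array([ 0.663, -0.113,  0.17 ]))
front +y door (array([0.58822825, 0.18260965, 0.15463915]), np.float64(0.007001084468468151)) (array([0.596, 0.189, 0.17 ]), array([0.583, 0.148, 0.17 ]))
backpost+y [0.787 0.242 0.17 ]
gapL [ 0.689 -0.082  0.17 ]
gapR [0.609 0.173 0.17 ]
base [ 0.406 -0.29   0.01 ]
base [ 0.458 -0.339  0.01 ]
base [ 0.542 -0.252  0.01 ]
base sc [ 0.462 -0.33   0.01 ]
base sc [ 0.542 -0.226  0.01 ]
pad sc [ 0.44  -0.005  0.012]
pad sc [0.446 0.021 0.012]
pad sc [0.448 0.075 0.012]
pad sc [0.446 0.008 0.012]
pad sc [0.461 0.155 0.012]
pad sd [ 0.438 -0.016  0.012]
pad sd [0.463 0.146 0.012]
[[-0.938  0.347 -0.   ]
 [ 0.347  0.938 -0.001]
 [-0.    -0.001 -1.   ]]
```

Emit:
{"api": "step_arm", "payload": {
  "jaw": [60, 60, 60, 60, 60],
  "translation": [
    [0, 0, -45],
    [-30, -35, -50],
    [-60, -70, -50],
    [-95, -105, -50],
    [-125, -140, -50]
  ],
  "spin": [0, 0, 0, 0, 0],
  "squeeze": 3
}}

```text
clock: 0.65
eef_pos: [0.2949, 0.4329, 0.2723]
orientation: [0.0, 0.176, 0.984, -0.0]
force: [1.9, -0.2, 0.4]
gripper_width: 0.0614
grip_force: 0.0
```

Emit:
{"api": "step_arm", "payload": {
  "jaw": [60, 60, 60, 60, 60],
  "translation": [
    [-30, -35, 0],
    [-60, -70, 0],
    [-95, -105, 0],
    [-125, -140, 0],
    [-160, -175, 0]
  ],
  "spin": [0, 0, 0, 0, 0]
}}

```text
clock: 1.15
eef_pos: [0.3834, 0.2137, 0.2725]
orientation: [-0.0, 0.176, 0.984, 0.0]
force: [0.8, -0.1, -0.0]
gripper_width: 0.0599
grip_force: 0.0
```

Emit:
{"api": "step_arm", "payload": {
  "jaw": [60, 60, 60, 60, 60],
  "translation": [
    [-30, -35, 0],
    [-60, -70, 0],
    [-95, -105, 0],
    [-125, -140, 0],
    [-127, -148, 30]
  ],
  "spin": [0.14, 0.28, 0.42, 0.56, 0.7]
}}

```text
clock: 1.65
eef_pos: [0.4545, 0.0275, 0.2453]
orientation: [0.002, 0.508, 0.861, 0.002]
force: [0.7, 0.9, -0.9]
gripper_width: 0.0601
grip_force: 0.0
```

Emit:
{"api": "step_arm", "payload": {
  "jaw": [60, 60, 60, 60, 60],
  "translation": [
    [0, 0, 20],
    [0, 0, 40],
    [0, 0, 40],
    [0, 0, 40],
    [0, 0, 40]
  ],
  "spin": [0.14, 0.28, 0.42, 0.56, 0.66]
}}

```text
clock: 2.15
eef_pos: [0.451, 0.0325, 0.2022]
orientation: [-0.0, 0.758, 0.653, -0.0]
force: [0.8, 0.8, -0.3]
gripper_width: 0.0601
grip_force: 0.0
```

```bash
cat > look.py <<'E'
import sys
from h import *
from workcell import sense, optics
s=sense();print(s['clock'],s['eef_pos'].round(4),mat(s)[:,:2].round(3).tolist(),s['force'].round(2),s['gripper_width'],s['qpos'].round(2))
for n in sys.argv[2:]:
    c=optics.capture(n);np.savez(n+sys.argv[1],**c)
    cv2.imwrite(f"pics/{n}{sys.argv[1]}.png",cv2.resize(c['image'][:,:,::-1],(768,576),interpolation=cv2.INTER_CUBIC))
E
python3 look.py 1 wrist
python3 - <<'E'
from h import *
from workcell import sense
s=sense();W=load("wrist1")
for nm,lo,hi in(("blue",(110,120,60),(130,255,255)),("yel",(24,150,120),(35,255,255))):
    for a,r in blob(W,lo,hi): print(nm,a,r,[onz(W,p,.012).round(4).tolist() for p in cv2.boxPoints(r)])
E
```

```text
2.15 [0.451  0.0325 0.2022] [[0.148, 0.989], [0.989, -0.148], [-0.0, -0.001]] [ 0.76  0.83 -0.29] 0.060105946223818325 [-0.7  -0.09  0.5   1.97  0.05  1.25 -0.36]
blue 956.0 ((247.86587524414062, 170.2926788330078), (16.7418270111084, 63.062965393066406), 1.7899105548858643) [[0.4244, -0.001, 0.012], [0.4391, 0.0743, 0.012], [0.4583, 0.0708, 0.012], [0.4446, -0.0048, 0.012]]
yel 533.5 ((249.3933868408203, 123.45188903808594), (23.93391227722168, 28.06044578552246), 2.4895529747009277) [[0.4352, 0.0767, 0.012], [0.4417, 0.1076, 0.012], [0.4685, 0.1024, 0.012], [0.4625, 0.0713, 0.012]]
```

View pics/wrist1.png

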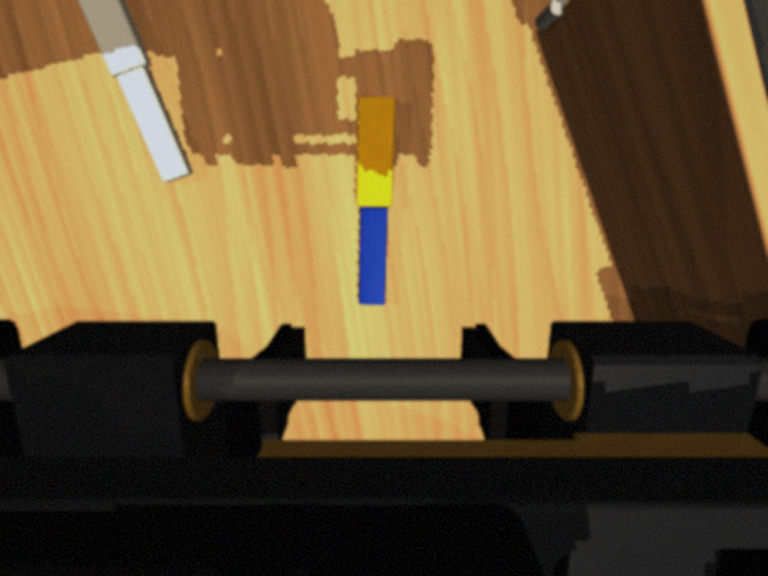

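Wrist view: the handle end is at (372,303) and the colour boundary at (375,207), which is 79 mm away, so the size fits. Descending to grip 35 mm from the handle end.

Emit:
{"api": "step_arm", "payload": {
  "jaw": [60, 60, 60, 60, 60],
  "translation": [
    [-3, -10, 45],
    [-3, -10, 90],
    [-3, -10, 135],
    [-3, -10, 170],
    [-3, -10, 185]
  ],
  "spin": [0.04, 0.04, 0.04, 0.04, 0.04]
}}

```text
clock: 2.7
eef_pos: [0.4387, 0.0304, 0.0146]
orientation: [-0.001, 0.768, 0.64, -0.002]
force: [-0.2, -0.1, 0.1]
gripper_width: 0.06
grip_force: 0.0
```

Emit:
{"api": "step_arm", "payload": {
  "jaw": [60, 40, 0, 0, 0],
  "translation": [
    [0, 0, 12],
    [0, 0, 12],
    [0, 0, 12],
    [0, 0, 12],
    [0, 0, 12]
  ],
  "spin": [0, 0, 0, 0, 0]
}}

```text
clock: 3.2
eef_pos: [0.4417, 0.0313, 0.0065]
orientation: [0.0, 0.769, 0.64, 0.001]
force: [0.2, 0.2, 0.0]
gripper_width: 0.036
grip_force: 0.0
```

Emit:
{"api": "step_arm", "payload": {
  "jaw": [0, 0, 0, 0, 0],
  "translation": [
    [0, 0, 0],
    [0, 0, 0],
    [0, 0, -20],
    [0, 0, -45],
    [0, 0, -80]
  ],
  "spin": [0, 0, 0, 0, 0]
}}

```text
clock: 3.7
eef_pos: [0.4397, 0.0307, 0.0855]
orientation: [-0.0, 0.769, 0.639, -0.001]
force: [0.9, -0.2, -1.4]
gripper_width: 0.0219
grip_force: 3.0
```

Emit:
{"api": "step_arm", "payload": {
  "jaw": [0, 0, 0, 0, 0],
  "translation": [
    [0, 0, -40],
    [0, 0, -90],
    [0, 0, -120],
    [0, 0, -120],
    [0, 0, -120]
  ],
  "spin": [0, 0, 0, 0, 0]
}}

```text
clock: 4.2
eef_pos: [0.441, 0.0312, 0.2057]
orientation: [0.0, 0.769, 0.64, 0.001]
force: [0.7, -0.1, -1.1]
gripper_width: 0.0222
grip_force: 3.0
```

```bash
python3 look.py 2 side scene wrist
python3 - <<'E'
from h import *
S,D,W=load("scene2"),load("side2"),load("wrist2")
for n,c,b in(("sc",S,(230,120,340,225)),("sd",D,(180,100,260,260)),("wr",W,None)):
    for nm,lo,hi in(("blue",(110,120,60),(130,255,255)),("yel",(24,150,100),(35,255,255))):
        for a,r in blob(c,lo,hi,b): print(n,nm,a,np.round(cv2.boxPoints(r)).tolist())
I=D['image'][60:280,140:380,::-1];cv2.imwrite("pics/c2.png",cv2.resize(I,(640,587),interpolation=2))
E
```

```text
4.2 [0.441  0.0312 0.2057] [[0.182, 0.983], [0.983, -0.182], [0.001, 0.001]] [ 0.67 -0.08 -1.08] 0.02224812311593392 [-0.72 -0.13  0.51  1.99  0.06  1.26 -0.41]
wr blue 725.0 [[234.0, 274.0], [276.0, 274.0], [276.0, 293.0], [234.0, 293.0]]
wr yel 32.0 [[269.0, 207.0], [273.0, 207.0], [273.0, 220.0], [269.0, 220.0]]
```

View pics/c2.png

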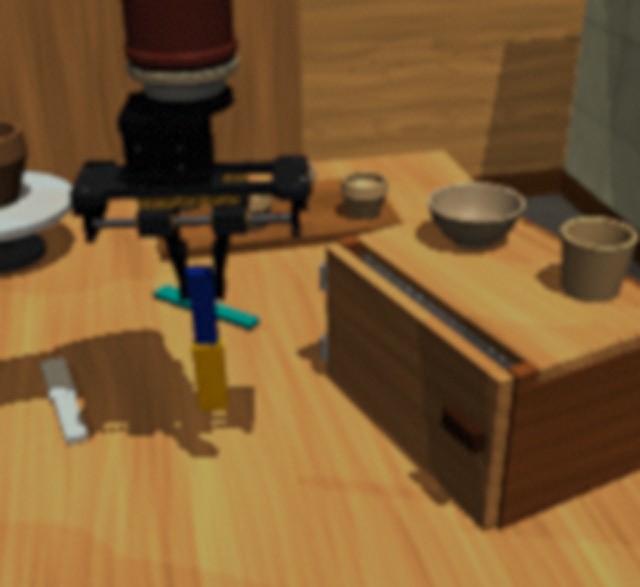

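The side crop shows the paddle drooping steeply under the 3 N grip: top at crop (200,268), boundary (205,345), tip (212,410). I'll get the angle by intersecting those rays with the swing plane, and find the rest's pose at the same time.

Run:
```python
from h import *
D=load("side2");S=load("scene2")
n=np.array([.983,-.182,0]);p0=np.array([.441,.0312,0])
for p in((200,268),(205,345),(212,410)):
    o,d=ray(D,(140+p[0]/2.667,60+p[1]/2.667)); X=o+d*(n@(p0-o))/(n@d); print(X.round(3),((X-p0)@[.182,.983,0]).round(3))
I=S['image'][130:215,180:270,::-1];J=D['image'][270:375,205:310,::-1]
cv2.imwrite("pics/c3.png",np.hstack([cv2.resize(I,(400,378),interpolation=2),cv2.resize(J,(378,378),interpolation=2)]))
```

```text
[0.443 0.044 0.223] 0.013
[0.441 0.029 0.153] -0.002
[0.442 0.038 0.073] 0.007
```

View pics/c3.png

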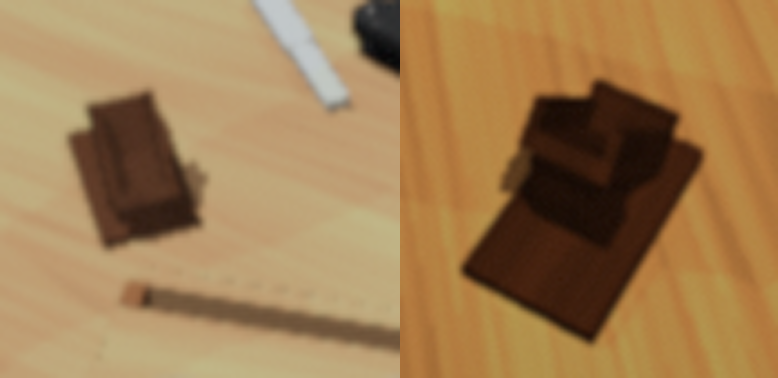

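Run:
```python
from h import *
D=load("side2");S=load("scene2")
sd=lambda x,y:((x-400)/3.6+205,y/3.6+270); sc=lambda x,y:(x/4.444+180,y/4.444+130)
A,B,C=[onz(D,sd(*p),.008) for p in((463,270),(592,342),(703,152))]
print(A,B,C,np.linalg.norm(A-B),np.linalg.norm(B-C))
E1=onz(S,sc(70,137),.008);E2=onz(S,sc(108,245),.008);print("scene base",E1,E2,np.linalg.norm(E1-E2))
u=(C-B)/np.linalg.norm(C-B);O=(A+C)/2;O[2]=0;print("yaw",np.degrees(np.arctan2(u[1],u[0])),O)
r=2**-.5
for sg in(1,-1):
    X=u*sg;Y=np.array([-X[1],X[0],0]);Z=np.array([0,0,1.])
    for nm,along,h in(("foot floor",0,0),("foot wall",0,16),("stop top",0,26),("top floor",75,0),("top wall",75,16)):
        q=[]
        for y in(-19,19):
            P=O+(X*(50-along*r+h*r)+Y*y+Z*(24+along*r+h*r))/1e3
            a=proj(S,P);b=proj(D,P); q+=[((a-[180,130])*4.444).round(),((b-[205,270])*3.6+[400,0]).round()]
        print(sg,nm,*q)
```

```text
[ 0.40270612 -0.28845608  0.008     ] [ 0.45955351 -0.34148629  0.008     ] [ 0.54512836 -0.24465951  0.008     ] 0.0777420638895203 0.12922259971673694
scene base [ 0.46067875 -0.33021037  0.008     ] [ 0.54541721 -0.23381232  0.008     ] 0.12834792500875025
yaw 48.52996861236998 [ 0.47391724 -0.26655779  0.        ]
1 foot floor [115. 208.] [661. 136.] [163. 196.] [601. 111.]
1 foot wall [117. 207.] [671. 108.] [165. 195.] [611.  83.]
1 stop top [119. 207.] [676.  91.] [167. 195.] [617.  66.]
1 top floor [ 92. 114.] [616. 141.] [140. 102.] [551. 112.]
1 top wall [ 94. 112.] [626. 110.] [142. 101.] [562.  82.]
-1 foot floor [131. 113.] [508. 247.] [ 86. 124.] [572. 279.]
-1 foot wall [126.  94.] [495. 250.] [ 81. 105.] [560. 283.]
-1 stop top [124.  82.] [486. 252.] [78. 93.] [552. 286.]
-1 top floor [141. 107.] [557. 104.] [ 94. 119.] [622. 132.]
-1 top wall [137.  87.] [545. 104.] [89. 98.] [611. 133.]
```

The predicted foot and stop positions match with the rest's +x at yaw 48.5°. Carrying the hanging paddle over there and taking a close look.

Emit:
{"api": "step_arm", "payload": {
  "jaw": [0, 0, 0, 0, 0],
  "translation": [
    [-20, 5, -30],
    [-60, 10, -55],
    [-105, 15, -70],
    [-150, 20, -80],
    [-190, 25, -90]
  ],
  "spin": [0, 0, 0, 0, 0]
}}

```text
clock: 4.85
eef_pos: [0.43, -0.1625, 0.2951]
orientation: [-0.0, 0.769, 0.639, -0.001]
force: [1.0, 0.7, -0.8]
gripper_width: 0.0221
grip_force: 3.0
```

Emit:
{"api": "step_arm", "payload": {
  "jaw": [0, 0, 0, 0, 0],
  "translation": [
    [-45, 5, -5],
    [-90, 10, -5],
    [-125, 15, -5],
    [-145, 16, -5],
    [-149, 16, -5]
  ],
  "spin": [0.1, 0.22, 0.34, 0.46, 0.54]
}}

```text
clock: 5.35
eef_pos: [0.4179, -0.3124, 0.2994]
orientation: [0.0, 0.913, 0.407, -0.002]
force: [-0.4, 0.0, -0.6]
gripper_width: 0.0219
grip_force: 3.0
```

```bash
python3 look.py 3 wrist side scene
```

```text
5.35 [ 0.4179 -0.3124  0.2994] [[0.668, 0.744], [0.744, -0.669], [-0.003, -0.001]] [-0.36  0.04 -0.65] 0.02189956642163992 [-0.42  0.01  1.    1.69 -0.01  1.45 -0.15]
```

View pics/wrist3.png

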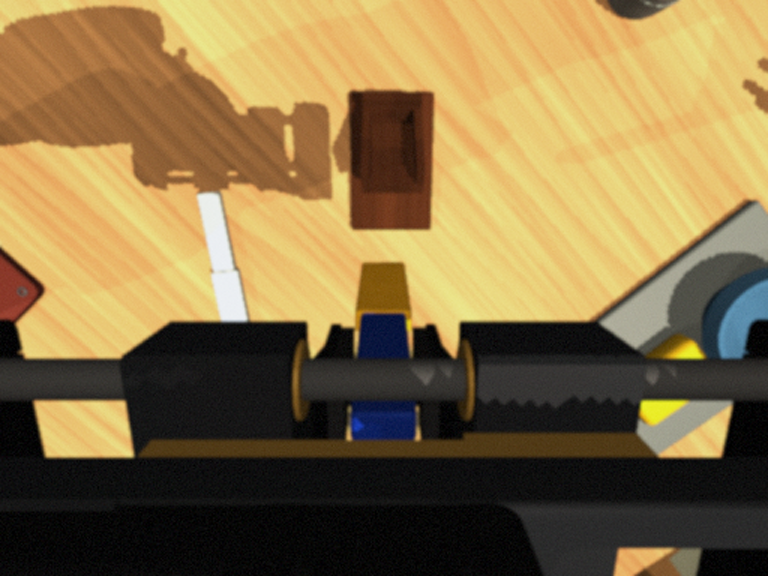

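The wrist view shows the rest's base with corners at (350,229), (431,229), (434,92) and (349,92), square to the tool. The paddle hangs blade down at (384,290).

Run:
```python
from h import *
from workcell import sense
W=load("wrist3");s=sense();M=mat(s)
q=[onz(W,(a/1.5,b/1.5),.008) for a,b in((350,229),(431,229),(434,92),(349,92))]
for a in q: print(a.round(4))
print([np.linalg.norm(q[i]-q[(i+1)%4]).round(4) for i in range(4)])
O=sum(q)/4;O[2]=0
u=((q[2]+q[3])-(q[0]+q[1]));u/=np.linalg.norm(u);print("O",O,"yaw",np.degrees(np.arctan2(u[1],u[0])))
# front edge based origin
O2=(q[0]+q[1])/2+u*.065;print("O2",O2)
tip=[onz(W,(a/1.5,265/1.5),.172) for a in(360,406)];print("tip",tip, ((tip[0]+tip[1])/2-s['eef_pos'])@M)
Y=np.array([-u[1],u[0],0]);O=(O+O2)/2;np.savez("rest",O=O,u=u)
print("rel O in tool mm",(M.T@(O-s['eef_pos'])*1e3).round(1))
```

```text
[ 0.3984 -0.283   0.008 ]
[ 0.4593 -0.3379  0.008 ]
[ 0.545  -0.2417  0.008 ]
[ 0.4857 -0.1882  0.008 ]
[np.float64(0.082), np.float64(0.1288), np.float64(0.0799), np.float64(0.1288)]
O [ 0.47213033 -0.26269773  0.        ] yaw 47.83446629009208
O2 [ 0.47252703 -0.2622597   0.008     ]
tip [array([ 0.4103344 , -0.29677255,  0.172     ]), array([ 0.43287991, -0.31707516,  0.172     ])] [0.00387499 0.00030507 0.1275448 ]
rel O in tool mm [ 71.    9.3 295.4]
```

Emit:
{"api": "step_arm", "payload": {
  "jaw": [0, 0, 0, 0, 0],
  "translation": [
    [25, 9, 0],
    [55, 9, 0],
    [85, 9, 0],
    [105, 9, 0],
    [110, 9, 0]
  ],
  "spin": [0, 0, 0, 0, 0]
}}

```text
clock: 6.0
eef_pos: [0.5005, -0.2302, 0.2999]
orientation: [-0.0, 0.91, 0.414, -0.001]
force: [-0.3, -0.4, -0.2]
gripper_width: 0.0221
grip_force: 3.0
```

Emit:
{"api": "step_arm", "payload": {
  "jaw": [0, 0, 0, 0, 0],
  "translation": [
    [0, 0, 0],
    [0, 0, 20],
    [0, 0, 50],
    [0, 0, 80],
    [0, 0, 100]
  ],
  "spin": [0, 0, 0, 0, 0]
}}

```text
clock: 6.5
eef_pos: [0.4972, -0.2346, 0.199]
orientation: [-0.0, 0.912, 0.41, -0.0]
force: [-0.2, 0.5, 0.7]
gripper_width: 0.0221
grip_force: 3.0
```

```bash
python3 look.py 4 wrist side scene
python3 - <<'E'
from h import *
from workcell import sense
s=sense();r=np.load("rest.npz");u=r['u'];Y=np.array([-u[1],u[0],0]);d=s['eef_pos']-r['O'];print("rest xyz",d@u,d@Y,s['eef_pos'][2])
D=load("side4");W=load("wrist4")
a=cv2.resize(D['image'][180:360,180:360,::-1],(400,400),interpolation=2);b=cv2.resize(W['image'][20:270,130:380,::-1],(400,400),interpolation=2)
cv2.imwrite("pics/c4.png",np.hstack([a,b]))
E
```

```text
6.5 [ 0.4972 -0.2346  0.199 ] [[0.663, 0.749], [0.749, -0.663], [-0.0, -0.001]] [-0.16  0.54  0.7 ] 0.022079863519167606 [-0.46  0.19  0.93  1.78 -0.16  1.25 -0.21]
rest xyz 0.0377924051828083 0.0002135959289713155 0.2002684887972053
```

View pics/c4.png

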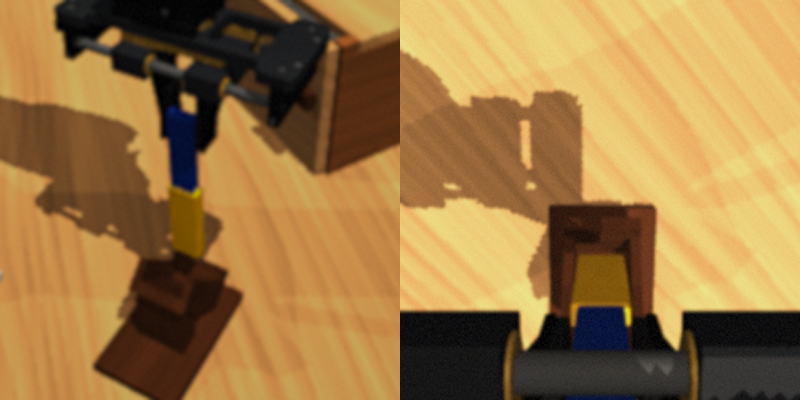

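The paddle hangs centred over the channel: crop right shows the blade at (600,280) between the walls. Lowering the tip to the foot, then arcing the grip back and down.

Emit:
{"api": "step_arm", "payload": {
  "jaw": [0, 0, 0, 0, 0],
  "translation": [
    [0, 0, 12],
    [0, 0, 24],
    [0, 0, 33],
    [-5, 0, 35],
    [-12, 0, 39]
  ],
  "spin": [0, 0, 0, 0, 0]
}}

```text
clock: 7.15
eef_pos: [0.4911, -0.2425, 0.1615]
orientation: [0.0, 0.911, 0.412, -0.0]
force: [-0.1, 0.2, 0.1]
gripper_width: 0.0216
grip_force: 3.0
```

Emit:
{"api": "step_arm", "payload": {
  "jaw": [0, 0, 0, 0, 0],
  "translation": [
    [-9, 0, 4],
    [-19, 0, 10],
    [-28, 0, 15],
    [-38, 0, 22],
    [-44, 0, 27]
  ],
  "spin": [0, 0, 0, 0, 0]
}}

```text
clock: 7.65
eef_pos: [0.4609, -0.2766, 0.1342]
orientation: [0.0, 0.912, 0.411, -0.0]
force: [-2.1, -1.8, 4.5]
gripper_width: 0.0218
grip_force: 3.0
```

Emit:
{"api": "step_arm", "payload": {
  "jaw": [0, 0, 0, 0, 0],
  "translation": [
    [-6, 0, 7],
    [-11, 0, 13],
    [-15, 0, 19],
    [-17, 0, 22],
    [-17, 0, 22]
  ],
  "spin": [0, 0, 0, 0, 0]
}}

```text
clock: 8.15
eef_pos: [0.4503, -0.288, 0.112]
orientation: [-0.0, 0.912, 0.411, -0.0]
force: [-2.5, -1.8, 1.5]
gripper_width: 0.0217
grip_force: 3.0
```

```bash
python3 look.py 5 wrist side scene
python3 - <<'E'
from h import *
from workcell import sense
s=sense();r=np.load("rest.npz");u=r['u'];Y=np.array([-u[1],u[0],0]);d=s['eef_pos']-r['O'];print("rest xyz",d@u,d@Y,s['eef_pos'][2])
D=load("side5");W=load("scene5")
a=cv2.resize(D['image'][180:360,180:360,::-1],(400,400),interpolation=2);b=cv2.resize(W['image'][100:220,160:280,::-1],(400,400),interpolation=2)
cv2.imwrite("pics/c5.png",np.hstack([a,b]))
E
```

```text
8.15 [ 0.4503 -0.288   0.112 ] [[0.662, 0.75], [0.75, -0.662], [-0.001, -0.001]] [-2.52 -1.77  1.51] 0.021728775962238486 [-0.32  0.27  0.93  1.92 -0.24  1.08 -0.01]
rest xyz -0.03303278319795151 -0.0011097029219038447 0.11264133752540931
```

View pics/c5.png

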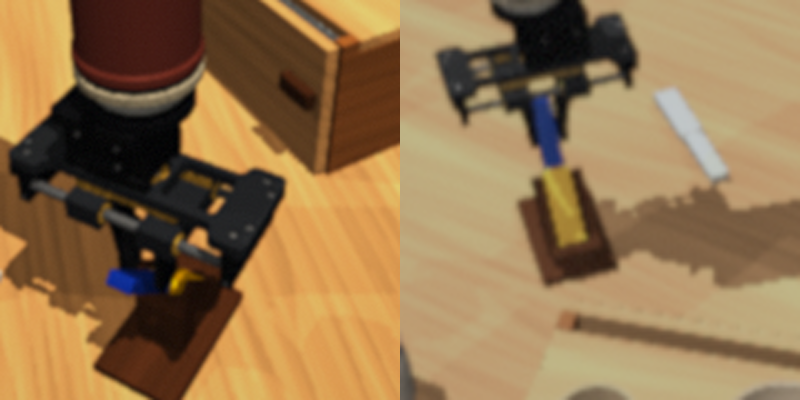

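The paddle leans in the channel: side crop shows the handle at (130,280) against the slope, and scene crop shows the blade at (565,215) between the walls. Letting go, rising, turning 90° and opening wide.

Emit:
{"api": "step_arm", "payload": {
  "jaw": [30, 45, 60, 60, 60],
  "translation": [
    [0, 0, 0],
    [0, 0, 0],
    [0, 0, 0],
    [0, 0, 0],
    [0, 0, -20]
  ],
  "spin": [0, 0, 0, 0, 0]
}}

```text
clock: 8.8
eef_pos: [0.4496, -0.2868, 0.131]
orientation: [-0.001, 0.911, 0.411, -0.001]
force: [0.6, 0.6, 0.5]
gripper_width: 0.0538
grip_force: 0.0
```

Emit:
{"api": "step_arm", "payload": {
  "jaw": [60, 60, 60, 70, 87],
  "translation": [
    [0, 0, -40],
    [0, 0, -80],
    [0, 0, -90],
    [0, 0, -90],
    [0, 0, -90]
  ],
  "spin": [0, 0, -0.1, -0.24, -0.38]
}}

```text
clock: 9.3
eef_pos: [0.4512, -0.2878, 0.2232]
orientation: [0.0, 0.816, 0.579, 0.001]
force: [-0.7, 0.3, -0.1]
gripper_width: 0.0691
grip_force: 0.0
```

Emit:
{"api": "step_arm", "payload": {
  "jaw": [87, 87, 87, 87, 87],
  "translation": [
    [0, 0, 0],
    [0, 0, 0],
    [0, 0, 0],
    [0, 0, 0],
    [0, 0, 0]
  ],
  "spin": [-0.14, -0.28, -0.42, -0.56, -0.7]
}}

```text
clock: 9.8
eef_pos: [0.4508, -0.2878, 0.2226]
orientation: [-0.0, 0.568, 0.823, 0.0]
force: [-0.2, 0.4, -0.1]
gripper_width: 0.0869
grip_force: 0.0
```

Emit:
{"api": "step_arm", "payload": {
  "jaw": [87, 87, 87, 87, 87],
  "translation": [
    [0, 0, 0],
    [0, 0, 0],
    [0, 0, 0],
    [0, 0, 0],
    [0, 0, 0]
  ],
  "spin": [-0.14, -0.28, -0.42, -0.49, -0.49]
}}

```text
clock: 10.3
eef_pos: [0.4507, -0.2879, 0.2226]
orientation: [-0.0, 0.354, 0.935, 0.0]
force: [0.0, -0.3, 0.4]
gripper_width: 0.0871
grip_force: 0.0
```

```bash
cat > rp.py <<'E'
from h import *
from workcell import sense
s=sense();r=np.load("rest.npz");u=r['u'];Y=np.array([-u[1],u[0],0]);d=s['eef_pos']-r['O'];M=mat(s)
print("rest xyz",((d@u)*1e3).round(1),((d@Y)*1e3).round(1),(s['eef_pos'][2]*1e3).round(1),"tool y yaw",np.degrees(np.arctan2(M[1,1],M[0,1])).round(1),"want",np.degrees(np.arctan2(u[1],u[0])).round(1))
E
cat > pad.py <<'E'
import sys
from h import *
t=sys.argv[1]
S,D=load("scene"+t),load("side"+t)
r=np.load("rest.npz");u=r['u'];Y=np.array([-u[1],u[0],0])
for n,c in(("sc",S),("sd",D)):
    for nm,lo,hi in(("blue",(112,150,40),(126,255,255)),("yel",(20,170,60),(35,255,255))):
        m=cv2.inRange(cv2.cvtColor(c['image'],cv2.COLOR_RGB2HSV),np.array(lo),np.array(hi))
        for q in cv2.findContours(m,0,1)[0]:
            if cv2.contourArea(q)<12: continue
            mm=cv2.moments(q);p=(mm['m10']/mm['m00'],mm['m01']/mm['m00'])
            o,dd=ray(c,p);X=o+dd*(Y@(r['O']-o))/(Y@dd)   # onto the rest's middle plane
            if abs((X-r['O'])@u)<.2 and -.02<X[2]<.35: print(n,nm,cv2.contourArea(q),np.round(p),"rest x,z",((X-r['O'])@u*1e3).round(1),(X[2]*1e3).round(1))
E
python3 look.py 6 wrist side scene; python3 rp.py; python3 pad.py 6
```

```text
10.3 [ 0.4507 -0.2879  0.2226] [[-0.75, 0.662], [0.662, 0.75], [0.0, 0.0]] [ 0.03 -0.28  0.44] 0.08711298891458212 [-0.28  0.11  0.83  1.78 -0.08  1.29  1.42]
rest xyz -33.3 -1.1 222.6 tool y yaw 48.4 want 47.8
sc blue 51.0 [203. 139.] rest x,z -52.1 108.8
sd blue 217.0 [241. 309.] rest x,z -47.5 109.5
sd yel 105.0 [260. 304.] rest x,z 15.8 55.7
```

The sight lines put the paddle's blue part at rest (-48,109) and its yellow at (16,56), so it leans at about 40–45° as it should. Straddling its top with the jaws and standing it up against the rear finger.

Emit:
{"api": "step_arm", "payload": {
  "jaw": [87, 87, 87, 87, 87],
  "translation": [
    [1, -9, 20],
    [1, -9, 55],
    [1, -9, 90],
    [1, -9, 110],
    [1, -9, 115]
  ],
  "spin": [0, 0, 0, 0, 0]
}}

```text
clock: 10.95
eef_pos: [0.4427, -0.2932, 0.1054]
orientation: [-0.002, 0.355, 0.935, -0.0]
force: [0.3, 0.1, 0.6]
gripper_width: 0.0871
grip_force: 0.0
```

Emit:
{"api": "step_arm", "payload": {
  "jaw": [87, 87, 87, 87, 87],
  "translation": [
    [0, 10, 0],
    [0, 20, -3],
    [0, 31, -13],
    [0, 41, -21],
    [0, 51, -27]
  ],
  "spin": [0, 0, 0, 0, 0]
}}

```text
clock: 11.45
eef_pos: [0.4796, -0.255, 0.1364]
orientation: [0.001, 0.354, 0.935, 0.0]
force: [0.3, -0.0, 0.7]
gripper_width: 0.087
grip_force: 0.3
```

```bash
python3 look.py 7 side scene; python3 rp.py; python3 pad.py 7
```

```text
11.45 [ 0.4796 -0.255   0.1364] [[-0.75, 0.662], [0.662, 0.75], [-0.002, 0.002]] [ 0.3  -0.    0.66] 0.08704807807554343 [-0.29  0.22  0.8   1.87 -0.18  1.12  1.42]
rest xyz 11.7 -0.0 135.9 tool y yaw 48.7 want 47.8
sc yel 132.5 [209. 162.] rest x,z 19.5 59.0
sd blue 55.0 [257. 287.] rest x,z 7.2 109.8
sd yel 112.5 [264. 299.] rest x,z 31.2 55.0
```

Emit:
{"api": "step_arm", "payload": {
  "jaw": [87, 87, 82, 72, 60],
  "translation": [
    [0, 12, -6],
    [0, 22, -11],
    [0, 30, -15],
    [0, 36, -18],
    [0, 40, -19]
  ],
  "spin": [0, 0, 0, 0, 0],
  "squeeze": 10
}}

```text
clock: 12.05
eef_pos: [0.5049, -0.2253, 0.1539]
orientation: [0.0, 0.354, 0.935, -0.0]
force: [0.2, 0.3, 0.3]
gripper_width: 0.0731
grip_force: 0.0
```

Emit:
{"api": "step_arm", "payload": {
  "jaw": [50, 40, 30, 20, 10],
  "translation": [
    [0, 0, 0],
    [0, 0, 0],
    [0, 0, 0],
    [0, 0, 0],
    [0, 0, 0]
  ],
  "spin": [0, 0, 0, 0, 0]
}}

```text
clock: 12.55
eef_pos: [0.5041, -0.226, 0.1535]
orientation: [-0.0, 0.354, 0.935, -0.0]
force: [0.5, 0.2, -0.3]
gripper_width: 0.0339
grip_force: 0.0
```

Emit:
{"api": "step_arm", "payload": {
  "jaw": [0, 0, 0, 0, 0],
  "translation": [
    [0, 0, 0],
    [0, 0, 0],
    [0, 0, 0],
    [0, 0, 0],
    [0, 0, 0]
  ],
  "spin": [0, 0, 0, 0, 0],
  "squeeze": 40
}}

```text
clock: 13.05
eef_pos: [0.5027, -0.228, 0.1536]
orientation: [-0.001, 0.355, 0.935, -0.002]
force: [-5.1, -4.8, 2.8]
gripper_width: 0.0133
grip_force: 40.1
```

```bash
python3 look.py 8 side scene; python3 rp.py; python3 pad.py 8
```

```text
13.05 [ 0.5027 -0.228   0.1536] [[-0.748, 0.663], [0.663, 0.748], [0.0, -0.003]] [-5.11 -4.76  2.84] 0.013270277098939626 [-0.34  0.22  0.78  1.83 -0.17  1.16  1.35]
rest xyz 45.9 0.6 153.5 tool y yaw 48.4 want 47.8
sc blue 15.5 [209. 152.] rest x,z 38.0 122.8
sc yel 86.5 [210. 165.] rest x,z 32.7 60.3
sd blue 135.5 [268. 265.] rest x,z 51.1 127.6
sd yel 335.0 [266. 291.] rest x,z 40.0 67.5
```

Emit:
{"api": "step_arm", "payload": {
  "jaw": [0, 0, 0, 0, 0],
  "translation": [
    [0, 0, -15],
    [0, 0, -50],
    [0, 0, -95],
    [0, 0, -140],
    [0, 0, -185]
  ],
  "spin": [0, 0, 0, 0, 0]
}}

```text
clock: 13.65
eef_pos: [0.5041, -0.2256, 0.3409]
orientation: [0.0, 0.354, 0.935, 0.0]
force: [1.5, -1.0, -1.3]
gripper_width: 0.0117
grip_force: 40.0
```

Emit:
{"api": "step_arm", "payload": {
  "jaw": [0, 0, 0, 0, 0],
  "translation": [
    [0, 0, -30],
    [0, 0, -35],
    [0, 0, -35],
    [0, 0, -35],
    [0, 0, -35]
  ],
  "spin": [0.14, 0.28, 0.42, 0.52, 0.52]
}}

```text
clock: 14.15
eef_pos: [0.5044, -0.2256, 0.3739]
orientation: [0.0, 0.583, 0.812, 0.0]
force: [-0.1, 1.1, -0.3]
gripper_width: 0.0115
grip_force: 40.0
```

```bash
python3 look.py 9 side scene wrist; python3 rp.py
python3 - <<'E'
from h import *
from workcell import sense
W=load("wrist9");s=sense();M=mat(s)
cp=-W['R'].T@W['t'];print("cam rel tool",(M.T@(cp-s['eef_pos'])).round(3),"fwd",(M.T@W['R'][2]).round(3))
print("gapmid guess shift",to_tool(s,[.679,.023,.38]))
for n in("side9","scene9"):
    c=load(n)
    for nm,lo,hi in(("blue",(112,150,40),(126,255,255)),("yel",(20,170,60),(35,255,255))):
        for a,r in blob(c,lo,hi,n=40):
            print(n,nm,a,np.round(r[0]),np.round(r[1]))
    for z in(.28,.32,.36): print(proj(c,[*s['eef_pos'][:2],z]))
E
```

```text
14.15 [ 0.5044 -0.2256  0.3739] [[-0.32, 0.947], [0.947, 0.32], [0.0, 0.001]] [-0.13  1.07 -0.33] 0.011501015766469839 [-0.42  0.1   0.84  1.48 -0.08  1.6   0.75]
rest xyz 48.7 1.0 373.6 tool y yaw 18.9 want 47.8
cam rel tool [ 0.069 -0.    -0.163] fwd [-0.25   0.     0.968]
gapmid guess shift (array([178.7, 245.8,  -6.3]), None)
side9 blue 302.0 [270. 149.] [ 9. 51.]
side9 yel 436.5 [270. 196.] [42. 13.]
[267.4192584  198.29321636]
[267.40499411 177.33860991]
[267.38961479 154.74597302]
scene9 yel 99.5 [204. 114.] [18.  7.]
[204.96995434 116.83414318]
[203.61422316 106.36991556]
[202.20376875  95.48330605]
```

Width 11.5 mm means the pads lie flat on the faces, and the tip sits 130 mm below the TCP. Going above the gap for a close look.

Emit:
{"api": "step_arm", "payload": {
  "jaw": [0, 0, 0, 0, 0],
  "translation": [
    [10, 25, -20],
    [30, 65, -20],
    [50, 108, -20],
    [70, 150, -20],
    [90, 190, -20]
  ],
  "spin": [0, 0, 0, 0, 0]
}}

```text
clock: 14.8
eef_pos: [0.6567, -0.0777, 0.3933]
orientation: [-0.0, 0.581, 0.814, 0.0]
force: [-0.1, -0.3, -0.0]
gripper_width: 0.0119
grip_force: 40.0
```

Emit:
{"api": "step_arm", "payload": {
  "jaw": [0, 0, 0, 0, 0],
  "translation": [
    [15, 28, 0],
    [25, 50, 0],
    [29, 55, 0],
    [29, 55, 0],
    [29, 55, 0]
  ],
  "spin": [0, 0, 0, 0, 0]
}}

```text
clock: 15.3
eef_pos: [0.6975, -0.0359, 0.3939]
orientation: [0.0, 0.583, 0.813, -0.0]
force: [1.1, -0.6, -0.8]
gripper_width: 0.0118
grip_force: 40.0
```

```bash
python3 look.py 10 wrist
python3 - <<'E'
from h import *
W=load("wrist10")
I=W['image'];hsv=cv2.cvtColor(I,cv2.COLOR_RGB2HSV)
m=cv2.inRange(hsv,(0,150,60),(6,255,255))|cv2.inRange(hsv,(172,120,60),(180,255,255))
for q in cv2.findContours(m,0,1)[0]:
    if cv2.contourArea(q)>6: r=cv2.minAreaRect(q);print(cv2.contourArea(q),r,I[int(r[0][1]),int(r[0][0])],onz(W,r[0],.145))
cv2.imwrite("pics/c10.png",cv2.resize(I[:,:,::-1],(800,600),interpolation=2))
E
```

```text
15.3 [ 0.6975 -0.0359  0.3939] [[-0.32, 0.947], [0.947, 0.32], [-0.001, -0.0]] [ 1.07 -0.59 -0.79] 0.011792059224880263 [-0.44  0.49  0.75  1.03 -0.33  1.73  0.51]
269.0 ((243.3434295654297, 88.92910766601562), (28.24834442138672, 11.760536193847656), 87.79740142822266) [228  36  27] [0.65081324 0.05266565 0.145     ]
```

View pics/c10.png

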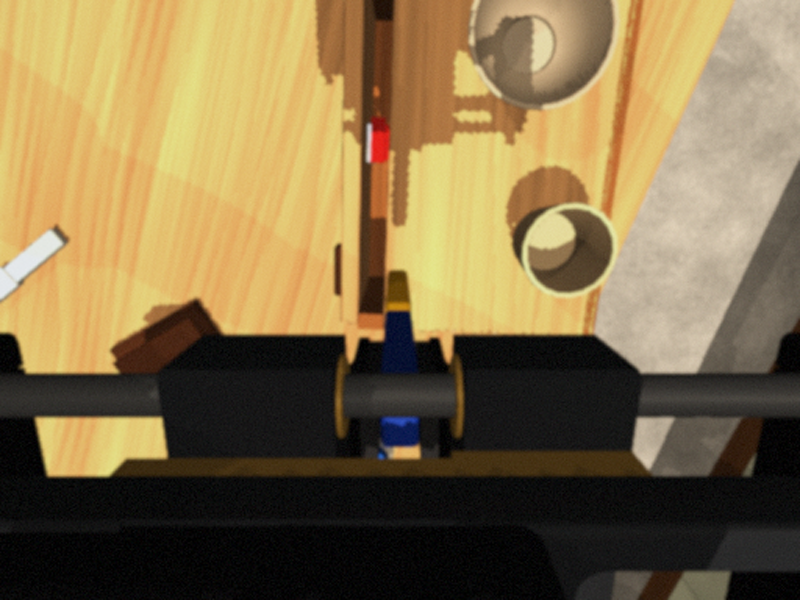

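The wrist view shows the red pad at (377,140) in the gap between columns 362 and 388, and the paddle tip at (398,272). The bowl is at (543,45) and the beaker at (567,250), both clear of the gap.

```bash
cat > gap.py <<'E'
import sys
from h import *
from workcell import sense
W=load(sys.argv[1]);s=sense();M=mat(s);k=1/1.5625
T=lambda X:(M.T@(X-s['eef_pos'])*1e3).round(1)
g=cv2.cvtColor(W['image'],cv2.COLOR_RGB2GRAY).astype(float)
for r in(50,70,110,130,150):
    print(r,g[r,222:258].astype(int).tolist())
for a,b in((362,140),(388,140),(360,230),(386,230)): print("gap edge tool",T(onz(W,(a*k,b*k),.17)))
print("pad tool",T(onz(W,(377*k,140*k),.145)))
print("tip tool",T(onz(W,(398*k,272*k),s['eef_pos'][2]-.13)))
E
python3 gap.py wrist10
```

```text
50 [119, 126, 125, 123, 123, 122, 126, 127, 116, 93, 69, 52, 52, 55, 51, 53, 55, 60, 69, 67, 64, 63, 59, 58, 56, 68, 67, 67, 77, 94, 105, 112, 116, 121, 127, 122]
70 [169, 164, 167, 179, 168, 139, 125, 120, 111, 87, 61, 53, 54, 57, 52, 55, 61, 64, 63, 73, 71, 65, 62, 59, 64, 67, 66, 76, 91, 105, 114, 112, 112, 113, 114, 119]
110 [203, 203, 201, 198, 201, 201, 201, 187, 151, 90, 60, 54, 52, 53, 64, 85, 111, 121, 124, 123, 118, 122, 122, 127, 125, 124, 140, 167, 167, 139, 116, 108, 111, 116, 115, 116]
130 [203, 205, 201, 202, 201, 201, 193, 173, 137, 79, 55, 55, 55, 52, 66, 97, 120, 122, 121, 119, 120, 119, 120, 125, 127, 132, 149, 165, 151, 126, 106, 106, 110, 117, 116, 118]
150 [202, 202, 204, 201, 199, 196, 186, 148, 97, 63, 55, 56, 57, 59, 58, 59, 61, 62, 62, 60, 61, 55, 56, 59, 80, 129, 168, 183, 189, 189, 195, 197, 200, 202, 199, 202]
gap edge tool [ 96.5 -29.2 224.2]
gap edge tool [ 96.5  -8.8 224.2]
gap edge tool [ 26.1 -32.2 224.2]
gap edge tool [ 26.1 -10.8 224.2]
pad tool [ 98.3 -18.5 249.2]
tip tool [ 10.   -0.8 130. ]
```

Emit:
{"api": "step_arm", "payload": {
  "jaw": [0, 0, 0, 0, 0],
  "translation": [
    [30, -7, 0],
    [65, -14, 0],
    [90, -20, 0],
    [98, -20, 0],
    [98, -20, 0]
  ],
  "spin": [0.02, 0.02, 0.02, 0.02, 0.02]
}}

```text
clock: 15.85
eef_pos: [0.6471, 0.0524, 0.3944]
orientation: [0.0, 0.59, 0.807, 0.001]
force: [-0.0, 0.0, -1.1]
gripper_width: 0.0118
grip_force: 40.0
```

Emit:
{"api": "step_arm", "payload": {
  "jaw": [0, 0, 0, 0, 0],
  "translation": [
    [0, 0, 20],
    [0, 0, 45],
    [0, 0, 65],
    [0, 0, 75],
    [0, 0, 75]
  ],
  "spin": [0, 0, 0, 0, 0]
}}

```text
clock: 16.35
eef_pos: [0.6474, 0.0505, 0.3175]
orientation: [-0.001, 0.591, 0.806, -0.001]
force: [-0.2, 0.2, -1.2]
gripper_width: 0.0115
grip_force: 40.0
```

```bash
python3 look.py 11 wrist scene
python3 - <<'E'
from h import *
from workcell import sense
s=sense();M=mat(s)
T=lambda X:(M.T@(X-s['eef_pos'])*1e3).round(1)
W,S=load("wrist11"),load("scene11")
g=cv2.cvtColor(W['image'],cv2.COLOR_RGB2GRAY).astype(float);c=W['image'].astype(int)
for r in(20,60,100):
    row=g[r,190:310];e=np.gradient(cv2.GaussianBlur(row[None],(5,1),0)[0]);i=np.argsort(-abs(e))[:6];i.sort()
    print(r,[(190+int(j),round(e[j])) for j in i],[T(onz(W,(190+j,r),.17)).tolist()[:2] for j in i])
for z in(.17,.145): print("tip px wrist",[proj(W,s['eef_pos']+M@[14e-3,y*1e-3,130e-3]).round(1).tolist() for y in(-6,6)])
for n,C in(("w",W),("s",S)):
  for nm,lo,hi in(("yel",(20,170,40),(35,255,255)),("red",(0,150,60),(6,255,255))):
    for a,r in blob(C,lo,hi,n=8): print(n,nm,a,np.round(cv2.boxPoints(r)).tolist())
E
```

```text
16.35 [0.6474 0.0505 0.3175] [[-0.3, 0.954], [0.954, 0.3], [-0.0, -0.002]] [-0.18  0.16 -1.24] 0.011520360068380808 [-0.68  0.36  0.74  1.34 -0.24  1.54  0.34]
20 [(190, -9), (191, -14), (192, -17), (193, -11), (194, -5), (227, 4)] [[152.6, -62.4], [152.6, -61.4], [152.6, -60.5], [152.6, -59.6], [152.6, -58.6], [152.5, -27.8]]
60 [(194, -19), (195, -18), (247, -20), (248, -20), (296, 19), (297, 21)] [[117.9, -60.5], [117.9, -59.5], [117.8, -9.4], [117.8, -8.5], [117.8, 37.7], [117.7, 38.7]]
100 [(231, -18), (232, -19), (259, 18), (264, -19), (294, 19), (295, 21)] [[81.0, -25.6], [81.0, -24.6], [80.9, 2.2], [80.9, 7.1], [80.9, 36.9], [80.9, 37.9]]
tip px wrist [[250.8, 170.0], [263.0, 170.0]]
tip px wrist [[250.8, 170.0], [263.0, 170.0]]
w yel 27.0 [[246.0, 195.0], [260.0, 192.0], [261.0, 196.0], [247.0, 199.0]]
w red 214.0 [[252.0, 182.0], [254.0, 156.0], [267.0, 157.0], [265.0, 183.0]]
s yel 104.5 [[255.0, 181.0], [262.0, 181.0], [262.0, 197.0], [255.0, 197.0]]
s yel 27.0 [[116.0, 152.0], [130.0, 139.0], [131.0, 141.0], [117.0, 153.0]]
```

Run:
```python
from h import *
W=load("wrist11");h=cv2.cvtColor(W['image'],cv2.COLOR_RGB2HSV).astype(int)
def ch(p):
    H,S,V=p
    if (H<7 or H>172) and S>150 and V>60: return 'R'
    if 18<H<36 and S>190 and V>40: return 'y'
    if V<50: return '#'
    if S<60: return 'w' 
    return '.' if V>150 else '-'
for r in range(120,204,3): print(r,''.join(ch(h[r,c]) for c in range(215,290)))
for r in (140,165,175,185,192): print(r,[tuple(h[r,c]) for c in range(244,272,4)])
```

```text
120 ...............................----....-----------------...................
123 ...............................------------------------....................
126 ................................-----------------------....................
129 ................................----------------------.....................
132 ................................---------------------......................
135 ................................---------------------......................
138 ................................---------------------......................
141 ................................-------.-----...-----......................
144 ................................------..........-----......................
147 ................................------...........----......................
150 ................................------..........-----......................
153 ................................--www-..........-----......................
156 ................................-wwwww---------------......................
159 ................................-wwwww-RRRRRRRRRRRRR-...
[... 2060 characters left out ...]
9)), (np.int64(18), np.int64(141), np.int64(211))]
185 [(np.int64(22), np.int64(128), np.int64(227)), (np.int64(18), np.int64(221), np.int64(97)), (np.int64(18), np.int64(222), np.int64(99)), (np.int64(20), np.int64(232), np.int64(101)), (np.int64(17), np.int64(238), np.int64(105)), (np.int64(11), np.int64(166), np.int64(86)), (np.int64(17), np.int64(143), np.int64(221))]
192 [(np.int64(21), np.int64(132), np.int64(223)), (np.int64(20), np.int64(226), np.int64(104)), (np.int64(19), np.int64(237), np.int64(111)), (np.int64(19), np.int64(239), np.int64(113)), (np.int64(19), np.int64(230), np.int64(113)), (np.int64(12), np.int64(166), np.int64(83)), (np.int64(18), np.int64(145), np.int64(222))]
```

The colour map of the close view shows the gap spanning tool y -9 to +13 mm and the red pad -2 to +12, with its centre at x about +3. The paddle spans -7 to +5, so I'll shift it +7 in x and +3 in y and go down gently.

Emit:
{"api": "step_arm", "payload": {
  "jaw": [0, 0, 0, 0, 0],
  "translation": [
    [7, 3, 0],
    [7, 3, 0],
    [7, 3, 6],
    [7, 3, 12],
    [7, 3, 18]
  ],
  "spin": [0, 0, 0, 0, 0],
  "squeeze": 50
}}

```text
clock: 16.95
eef_pos: [0.6483, 0.0594, 0.2999]
orientation: [-0.0, 0.591, 0.807, -0.0]
force: [-0.0, -0.4, -0.9]
gripper_width: 0.0116
grip_force: 50.0
```

Emit:
{"api": "step_arm", "payload": {
  "jaw": [0, 0, 0, 0, 0],
  "translation": [
    [0, 0, 4],
    [0, 0, 8],
    [0, 0, 12],
    [0, 0, 16],
    [0, 0, 18]
  ],
  "spin": [0, 0, 0, 0, 0]
}}

```text
clock: 17.45
eef_pos: [0.6484, 0.0595, 0.2821]
orientation: [-0.0, 0.591, 0.807, -0.0]
force: [0.4, -0.7, -0.5]
gripper_width: 0.0117
grip_force: 50.0
```

Emit:
{"api": "step_arm", "payload": {
  "jaw": [0, 0, 0],
  "translation": [
    [0, 0, 3],
    [0, 0, 6],
    [0, 0, 6]
  ],
  "spin": [0, 0, 0]
}}

```text
clock: 17.75
eef_pos: [0.6483, 0.0596, 0.2761]
orientation: [-0.0, 0.591, 0.807, -0.0]
force: [0.7, -0.5, -0.5]
gripper_width: 0.0114
grip_force: 50.0
```

Emit:
{"api": "step_arm", "payload": {
  "jaw": [0, 0, 0],
  "translation": [
    [0, 0, 2],
    [0, 0, 4],
    [0, 0, 4]
  ],
  "spin": [0, 0, 0]
}}

```text
clock: 18.05
eef_pos: [0.6484, 0.0596, 0.2723]
orientation: [-0.0, 0.591, 0.807, -0.0]
force: [-0.6, 0.1, -1.4]
gripper_width: 0.0115
grip_force: 50.0
```

Emit:
{"api": "step_arm", "payload": {
  "jaw": [0, 0, 0],
  "translation": [
    [0, 0, 2],
    [0, 0, 4],
    [0, 0, 4]
  ],
  "spin": [0, 0, 0]
}}

```text
clock: 18.35
eef_pos: [0.6486, 0.0596, 0.2687]
orientation: [0.0, 0.591, 0.807, 0.0]
force: [0.6, 0.6, 1.9]
gripper_width: 0.0115
grip_force: 50.0
```

Emit:
{"api": "step_arm", "payload": {
  "jaw": [0, 0, 0],
  "translation": [
    [0, 0, 2],
    [0, 0, 4],
    [0, 0, 4]
  ],
  "spin": [0, 0, 0]
}}

```text
clock: 18.65
eef_pos: [0.6486, 0.0595, 0.2646]
orientation: [0.0, 0.591, 0.807, 0.0]
force: [0.1, 0.1, 4.2]
gripper_width: 0.0109
grip_force: 50.0
```

Contact came at TCP z ≈ 0.2685, with a spring-like force, so it is the hook. Pressing to about 13 mm.

Emit:
{"api": "step_arm", "payload": {
  "jaw": [0, 0, 0, 0],
  "translation": [
    [0, 0, 2],
    [0, 0, 4],
    [0, 0, 6],
    [0, 0, 6]
  ],
  "spin": [0, 0, 0, 0]
}}

```text
clock: 19.05
eef_pos: [0.6487, 0.0596, 0.2588]
orientation: [0.0, 0.591, 0.807, 0.0]
force: [1.4, 0.6, 6.0]
gripper_width: 0.0115
grip_force: 50.0
```

Emit:
{"api": "step_arm", "payload": {
  "jaw": [0, 0, 0, 0],
  "translation": [
    [0, 0, 2],
    [0, 0, 4],
    [0, 0, 4],
    [0, 0, 4]
  ],
  "spin": [0, 0, 0, 0]
}}

```text
clock: 19.45
eef_pos: [0.6488, 0.0595, 0.2553]
orientation: [0.0, 0.591, 0.807, 0.0]
force: [-0.5, 0.1, 8.3]
gripper_width: 0.0116
grip_force: 50.0
```

The hook is about 13.5 mm down at 9 N. Drawing the door on an arc about its hinge, turning with it.

Emit:
{"api": "step_arm", "payload": {
  "jaw": [0, 0, 0, 0, 0],
  "translation": [
    [-1, -4, 0],
    [-1, -8, 0],
    [-1, -13, 0],
    [-1, -17, 0],
    [-1, -21, 0]
  ],
  "spin": [0.03, 0.06, 0.09, 0.12, 0.15]
}}

```text
clock: 19.95
eef_pos: [0.6295, 0.0523, 0.2556]
orientation: [0.001, 0.65, 0.76, 0.001]
force: [0.6, 1.0, 7.9]
gripper_width: 0.0119
grip_force: 50.0
```

Emit:
{"api": "step_arm", "payload": {
  "jaw": [0, 0, 0, 0, 0],
  "translation": [
    [-1, -4, 0],
    [-1, -8, 0],
    [-1, -13, 0],
    [-1, -17, 0],
    [-1, -21, 0]
  ],
  "spin": [0.03, 0.06, 0.09, 0.12, 0.15]
}}

```text
clock: 20.45
eef_pos: [0.609, 0.0478, 0.2555]
orientation: [0.001, 0.705, 0.709, 0.001]
force: [2.2, 0.2, 9.1]
gripper_width: 0.0117
grip_force: 50.0
```

```bash
python3 look.py 12 scene side wrist
python3 - <<'E'
from h import *
from workcell import sense
s=sense();M=mat(s);T=lambda X:(M.T@(X-s['eef_pos'])*1e3).round(1)
W=load("wrist12");h=cv2.cvtColor(W['image'],cv2.COLOR_RGB2HSV).astype(int)
def ch(p):
    H,S,V=p
    if (H<7 or H>172) and S>150 and V>60: return 'R'
    if 18<H<36 and S>190 and V>40: return 'y'
    if S<60: return 'w' 
    return '.' if V>150 else '-' if V>70 else '#'
for r in range(60,204,5): print(r,''.join(ch(h[r,c]) for c in range(200,340,2)))
E
```

```text
20.45 [0.609  0.0478 0.2555] [[-0.006, 1.0], [1.0, 0.006], [0.0, 0.003]] [2.22 0.19 9.07] 0.011732615544146332 [-0.79  0.29  0.8   1.55 -0.21  1.39  0.03]
60 ..----.....-........----#######-#######w--............................
65 ..----.....-........--#--######--------#w---..........................
70 ..---......-........--------------------w----.........................
75 ..----.....-........--#----........------w---.........................
80 ...---..............----------------------w-..........................
85 ...--...............-------.........------w--.........................
90 ....................-#-..............------w-.........................
95 ....................-#-...............-----#w-........................
100 ....................-#-...............------ww-.......................
105 ....................-#-................------w-.......................
110 ....................---................------ww-......................
115 ....................-#-.................------w-......................
120 ....................-#-..................------w-
[... 521 characters left out ...]
.-----w-.................
160 ....................---.......................------w-................
165 ...................--#---.....................------ww-...............
170 ....................---w-.---..................------w-...............
175 ....................--..--yyy-.RRRRRRRRRRRRR-...------w-..............
180 ....................-.w.-yyyyy-RRRRRRRRRRRRRR....-----ww..............
185 ....................-ww.-yyyyy-RRRRRRRRRRRRRR....------w-.............
190 ....................-www-yyyyyy.RRRRRRRRRRRRR.....-----w#-............
195 ....................-www.yyyyyy.RRRRRRRRRRRRR......-----w-............
200 ....................--..w######R...RRRRRRRRRR......-----#w-...........
```

The door follows: the board edge now slants away from the paddle in the map and the force stays calm. Continuing the same arc.

Emit:
{"api": "step_arm", "payload": {
  "jaw": [0, 0, 0, 0, 0],
  "translation": [
    [-1, -4, 0],
    [-1, -8, 0],
    [-1, -13, 0],
    [-1, -17, 0],
    [-1, -21, 0]
  ],
  "spin": [0.03, 0.06, 0.09, 0.12, 0.15]
}}

```text
clock: 21.1
eef_pos: [0.588, 0.0466, 0.2555]
orientation: [0.001, 0.756, 0.654, 0.001]
force: [1.2, 0.4, 7.8]
gripper_width: 0.0115
grip_force: 50.0
```

Emit:
{"api": "step_arm", "payload": {
  "jaw": [0, 0, 0, 0, 0],
  "translation": [
    [-1, -4, 0],
    [-1, -8, 0],
    [-1, -13, 0],
    [-1, -17, 0],
    [-1, -21, 0]
  ],
  "spin": [0.03, 0.06, 0.09, 0.12, 0.15]
}}

```text
clock: 21.6
eef_pos: [0.5671, 0.0486, 0.2555]
orientation: [0.001, 0.803, 0.596, 0.001]
force: [0.4, 0.0, 8.2]
gripper_width: 0.0114
grip_force: 50.0
```

Emit:
{"api": "step_arm", "payload": {
  "jaw": [0, 0, 0, 0, 0],
  "translation": [
    [-1, -4, 0],
    [-1, -8, 0],
    [-1, -13, 0],
    [-1, -17, 0],
    [-1, -21, 0]
  ],
  "spin": [0.03, 0.06, 0.09, 0.12, 0.15]
}}

```text
clock: 22.1
eef_pos: [0.5466, 0.0538, 0.2554]
orientation: [0.001, 0.846, 0.534, 0.001]
force: [0.5, -0.8, 8.9]
gripper_width: 0.012
grip_force: 50.0
```

Emit:
{"api": "step_arm", "payload": {
  "jaw": [0, 0, 0, 0, 0],
  "translation": [
    [-1, -4, 0],
    [-1, -8, 0],
    [-1, -13, 0],
    [-1, -17, 0],
    [-1, -21, 0]
  ],
  "spin": [0.03, 0.06, 0.09, 0.12, 0.15]
}}

```text
clock: 22.6
eef_pos: [0.5273, 0.0619, 0.2554]
orientation: [0.0, 0.883, 0.469, 0.001]
force: [0.1, 0.1, 8.8]
gripper_width: 0.0116
grip_force: 50.0
```

```bash
python3 look.py 13 scene side wrist
python3 - <<'E'
from h import *
W=load("wrist13");h=cv2.cvtColor(W['image'],cv2.COLOR_RGB2HSV).astype(int)
def ch(p):
    H,S,V=p
    if (H<7 or H>172) and S>150 and V>60: return 'R'
    if 18<H<36 and S>190 and V>40: return 'y'
    if S<60: return 'w' 
    return '.' if V>150 else '-' if V>70 else '#'
for r in range(0,204,8): print(r,''.join(ch(h[r,c]) for c in range(180,400,2)))
E
```

```text
22.6 [0.5273 0.0619 0.2554] [[0.56, 0.828], [0.828, -0.56], [0.002, 0.002]] [0.15 0.06 8.82] 0.011591855412862801 [-1.01  0.07  0.86  1.74 -0.05  1.35 -0.73]
0 ..............................................................................................................
8 ..............................................--ww#--.........................................................
16 ...............................---.........-####wwwww----.....................................................
24 .................................-###-..---#######wwwwwww----.................................................
32 ..................................#########--#####-----wwwwwww---.............................................
40 .................................-######----###-------------wwwwww---.........................................
48 .................................--####-------------------------wwwwww----....................................
56 .................................---###--........-------------------wwwwwww-#-................................
64 .............................
[... 1332 characters left out ...]
.---------
160 ..............................----...........................................................-...-------------
168 ...............................--w-...............................................................------------
176 ..............................--w.-yyyy-.RRRRRRRRRRRRRR...............................................--------
184 ..............................--..-yyyyy-RRRRRRRRRRRRRR....................................................---
192 ..............................--..yyyyyyy.RRRRRRRRRRRRR.......................................................
200 ..............................--..w######-RRRRRRRRRRRRR.......................................................
```

The door edge and the board edge now make about 46°. Two more steps for margin, then lift out.

Emit:
{"api": "step_arm", "payload": {
  "jaw": [0, 0, 0, 0, 0],
  "translation": [
    [-1, -4, 0],
    [-1, -8, 0],
    [-1, -13, 0],
    [-1, -17, 0],
    [-1, -21, 0]
  ],
  "spin": [0.03, 0.06, 0.09, 0.12, 0.15]
}}

```text
clock: 23.25
eef_pos: [0.5093, 0.073, 0.2554]
orientation: [0.0, 0.916, 0.402, 0.001]
force: [1.9, -1.3, 8.4]
gripper_width: 0.0116
grip_force: 50.0
```

Emit:
{"api": "step_arm", "payload": {
  "jaw": [0, 0, 0, 0, 0],
  "translation": [
    [-1, -4, 0],
    [-1, -8, 0],
    [-1, -13, 0],
    [-1, -17, 0],
    [-1, -21, 0]
  ],
  "spin": [0.03, 0.06, 0.09, 0.12, 0.15]
}}

```text
clock: 23.75
eef_pos: [0.4932, 0.0866, 0.2554]
orientation: [0.0, 0.943, 0.332, 0.001]
force: [1.8, -0.6, 7.8]
gripper_width: 0.0118
grip_force: 50.0
```

Emit:
{"api": "step_arm", "payload": {
  "jaw": [0, 0, 0, 0, 0],
  "translation": [
    [0, 2, -10],
    [0, 3, -30],
    [0, 3, -60],
    [0, 3, -100],
    [0, 3, -130]
  ],
  "spin": [0, 0, 0, 0, 0]
}}

```text
clock: 24.25
eef_pos: [0.4941, 0.0836, 0.3865]
orientation: [-0.0, 0.943, 0.333, 0.0]
force: [2.2, -0.2, -1.1]
gripper_width: 0.0116
grip_force: 50.0
```

```bash
python3 look.py 14 scene side wrist; python3 rp.py
python3 - <<'E'
from h import *
from workcell import sense
s=sense();r=np.load("rest.npz");X=r['O']+r['u']*.048;X[2]=.38;print(to_tool(s,X,np.arctan2(r['u'][1],r['u'][0])))
W=load("wrist14");h=cv2.cvtColor(W['image'],cv2.COLOR_RGB2HSV).astype(int)
def ch(p):
    H,S,V=p
    if (H<7 or H>172) and S>150 and V>60: return 'R'
    if S<60: return 'w' 
    return '.' if V>150 else '-' if V>70 else '#'
for k in range(0,200,10): print(k,''.join(ch(h[k,c]) for c in range(120,400,3)))
E
```

```text
24.25 [0.4941 0.0836 0.3865] [[0.779, 0.627], [0.627, -0.779], [0.0, -0.0]] [ 2.21 -0.22 -1.14] 0.01158289456542708 [-1.08 -0.06  0.79  1.56  0.04  1.62 -1.18]
rest xyz 271.8 215.8 385.8 tool y yaw -51.2 want 47.8
(array([-187.4,  248.1,    5.6]), np.float64(1.4139590688594348))
0 .......................................-.----.............................---.................
10 ...........................................-.-................................................
20 .....................................-........................................................
30 .........................................-....................................................
40 ...............................................-w---..........................................
50 ..............................--.........--...##------www--...................................
60 ..............-............................###---------------www--............................
70 ...........................................-#-.........-------------www---....................
80 .............................--...
[... 448 characters left out ...]
-------
130 ..........................................-..............................................-----
140 ..........................................-...................................................
150 ..........................................-...................................................
160 ..........................................wRRRRRRRRRR.........................................
170 ...........................................RRRRRRRRRR.........................................
180 ............................-............-.----....RR.........................................
190 wwwww.......................--..-........-.-----..............................................
```

The door edge and board edge now make about 65°, so the door is well open, and the paddle is out. Returning to the rest and turning back.

Emit:
{"api": "step_arm", "payload": {
  "jaw": [0, 0, 0, 0, 0],
  "translation": [
    [-15, 20, 0],
    [-45, 55, 0],
    [-75, 95, 0],
    [-105, 135, 0],
    [-135, 178, 0]
  ],
  "spin": [0, 0, 0, 0, 0]
}}

```text
clock: 24.9
eef_pos: [0.4992, -0.139, 0.3834]
orientation: [-0.001, 0.943, 0.333, -0.0]
force: [1.2, 0.0, -1.3]
gripper_width: 0.0117
grip_force: 50.0
```

Emit:
{"api": "step_arm", "payload": {
  "jaw": [0, 0, 0, 0, 0],
  "translation": [
    [-25, 32, 0],
    [-45, 60, 0],
    [-52, 70, 0],
    [-52, 70, 0],
    [-52, 70, 0]
  ],
  "spin": [-0.14, -0.28, -0.42, -0.56, -0.7]
}}

```text
clock: 25.4
eef_pos: [0.5028, -0.2252, 0.3829]
orientation: [-0.001, 0.782, 0.623, -0.001]
force: [0.7, 0.9, -0.7]
gripper_width: 0.012
grip_force: 50.0
```

Emit:
{"api": "step_arm", "payload": {
  "jaw": [0, 0, 0, 0, 0],
  "translation": [
    [0, 0, 0],
    [0, 0, 0],
    [0, 0, 0],
    [0, 0, 0],
    [0, 0, 0]
  ],
  "spin": [-0.14, -0.28, -0.42, -0.56, -0.7]
}}

```text
clock: 25.9
eef_pos: [0.5032, -0.2239, 0.383]
orientation: [-0.001, 0.52, 0.854, -0.0]
force: [0.1, -1.1, -1.2]
gripper_width: 0.0115
grip_force: 50.0
```

Emit:
{"api": "step_arm", "payload": {
  "jaw": [0, 0, 0, 0, 0],
  "translation": [
    [0, 0, 0],
    [0, 0, 0],
    [0, 0, 0],
    [0, 0, 0],
    [0, 0, 0]
  ],
  "spin": [-0.14, -0.28, -0.33, -0.33, -0.33]
}}

```text
clock: 26.4
eef_pos: [0.5035, -0.2239, 0.3837]
orientation: [-0.001, 0.377, 0.926, -0.0]
force: [-0.1, -0.9, -0.5]
gripper_width: 0.0115
grip_force: 50.0
```

```bash
python3 look.py 15 scene side wrist; python3 rp.py; python3 pad.py 15;python3 - <<'E'
from h import *
from workcell import sense
s=sense();r=np.load("rest.npz");X=r['O']+r['u']*.048;X[2]=s['eef_pos'][2];print(to_tool(s,X,np.arctan2(r['u'][1],r['u'][0])))
W=load("wrist15");h=cv2.cvtColor(W['image'],cv2.COLOR_RGB2HSV).astype(int)
M=mat(s)
def ch(p):
    H,S,V=p
    if 14<H<36 and S>210 and V>40 : return 'y'
    if 105<H<130 and S>120: return 'B'
    return '.' if V>150 else '-' if V>70 else '#'
for k in range(110,215,5): print(k,''.join(ch(h[k,c]) for c in range(180,320,2)))
E
```

```text
26.4 [ 0.5035 -0.2239  0.3837] [[-0.716, 0.698], [0.698, 0.716], [0.001, -0.001]] [-0.13 -0.91 -0.54] 0.011478292049546568 [-0.56  0.12  1.01  1.46 -0.1   1.62  1.24]
rest xyz 49.7 2.6 384.2 tool y yaw 45.8 want 47.8
sc yel 97.0 [204. 112.] rest x,z 57.1 305.4
sd yel 630.5 [268. 188.] rest x,z 49.3 300.0
(array([-2.7, -1.6, -0. ]), np.float64(-0.035393688524743006))
110 ......................................................................
115 ......................................................................
120 ......................................................................
125 ...........................---........................................
130 ..........................----------..................................
135 ......--------------######################............................
140 ......-------------#######################-...........................
145 ......---------##############-----------##-...........................
150 ......----------##########---#-#---------#-...........................
155 .......---------#-##########----#--#-#---#-...........................
160 .......----------############--###########-...........................
165 .......---------#-#######################-............................
170 .......----------################-#--------...........................
175 ........----------#######----------yyyyy--............................
180 ...................................yyyyy-.............................
185 ..................................-yyyyy-.............................
190 ..................................-yyyyyy.............................
195 ..................................yyyyyyy.............................
200 ..................................#BBBBB#-............................
205 ..................................BBBBBBB#............................
210 .................................-BBBBBBBB............................
```

Emit:
{"api": "step_arm", "payload": {
  "jaw": [0, 0, 0, 0, 0],
  "translation": [
    [0, -2, 20],
    [0, -2, 60],
    [0, -2, 105],
    [0, -2, 150],
    [0, -2, 180]
  ],
  "spin": [-0.035, -0.035, -0.035, -0.035, -0.035]
}}

```text
clock: 27.05
eef_pos: [0.5013, -0.2247, 0.2016]
orientation: [-0.001, 0.36, 0.933, -0.0]
force: [0.6, 1.0, -1.1]
gripper_width: 0.0116
grip_force: 50.0
```

```bash
python3 look.py 16 side scene wrist; python3 rp.py; python3 pad.py 16
python3 - <<'E'
from h import *
W=load("wrist16");h=cv2.cvtColor(W['image'],cv2.COLOR_RGB2HSV).astype(int)
def ch(p):
    H,S,V=p
    if 14<H<36 and S>200 and V>40 : return 'y'
    if 105<H<130 and S>120: return 'B'
    return '.' if V>150 else '-' if V>60 else '#'
for k in range(90,215,5): print(k,''.join(ch(h[k,c]) for c in range(150,320,2)))
E
```

```text
27.05 [ 0.5013 -0.2247  0.2016] [[-0.741, 0.671], [0.671, 0.741], [0.002, -0.001]] [ 0.62  1.   -1.07] 0.011602649130474232 [-0.52  0.2   0.99  1.78 -0.17  1.26  1.35]
rest xyz 47.3 3.5 203.7 tool y yaw 47.8 want 47.8
sc blue 14.5 [209. 142.] rest x,z 75.9 198.7
sc yel 87.5 [211. 157.] rest x,z 71.5 132.8
sd blue 151.0 [268. 243.] rest x,z 49.1 184.4
sd yel 369.5 [267. 271.] rest x,z 44.6 118.5
90 ................................................................-........---.....----
95 ......................................................................---.....-------
100 ...................................................................-.......-----.....
105 ..............................................................-..-..-...------.....--
110 .....................................................................-----...........
115 ..................................................................-----..............
120 ................................................................----.................
125 ...............................................................-......
[... 845 characters left out ...]
----------------------------------yyyyyyy##-#--.......................
180 ........-----------------------------------------yyyyyyy-----........................
185 ........-----------------------------------------yyyyyyyy--#-........................
190 ........----------------------------##-##########yyyyyyyy----........................
195 ........----------------------##################yyyyyyyyy----........................
200 ........-------------------#######################BBBBBB#----........................
205 .........---------------################--------#BBBBBBBB---.........................
210 ...................---#########----------.......-BBBBBBBB............................
```

Emit:
{"api": "step_arm", "payload": {
  "jaw": [0, 0, 0, 0, 0],
  "translation": [
    [0, 0, 15],
    [0, 0, 28],
    [0, 0, 38],
    [0, 0, 44],
    [0, 0, 46]
  ],
  "spin": [0, 0, 0, 0, 0]
}}

```text
clock: 27.7
eef_pos: [0.5025, -0.2282, 0.1602]
orientation: [0.001, 0.36, 0.933, -0.001]
force: [-7.5, -4.0, 28.4]
gripper_width: 0.0118
grip_force: 49.9
```

Emit:
{"api": "step_arm", "payload": {
  "jaw": [0, 0],
  "translation": [
    [0, 0, 2],
    [0, 0, 2]
  ],
  "spin": [0, 0]
}}

```text
clock: 27.9
eef_pos: [0.5025, -0.2289, 0.1589]
orientation: [0.001, 0.36, 0.933, -0.001]
force: [-8.5, -6.0, 21.9]
gripper_width: 0.0116
grip_force: 49.7
```

```bash
python3 look.py 17 side scene; python3 rp.py; python3 pad.py 17
```

```text
27.9 [ 0.5025 -0.2289  0.1589] [[-0.74, 0.672], [0.672, 0.74], [-0.003, -0.002]] [-8.48 -5.98 21.86] 0.01164036141710127 [-0.49  0.25  0.97  1.83 -0.22  1.17  1.39]
rest xyz 45.1 0.2 158.9 tool y yaw 47.7 want 47.8
sc blue 17.0 [209. 151.] rest x,z 36.2 125.6
sc yel 90.0 [210. 164.] rest x,z 34.5 64.8
sd blue 139.0 [269. 263.] rest x,z 52.1 132.9
sd yel 349.0 [267. 290.] rest x,z 45.3 67.7
```

The tip met the stop's side: 22–28 N and pushed towards -x, so I'm about 4 mm too far forward. Lifting, shifting and lowering again.

Emit:
{"api": "step_arm", "payload": {
  "jaw": [0, 0, 0, 0, 0],
  "translation": [
    [0, 0, -8],
    [-2, -5, -12],
    [-2, -5, -12],
    [-2, -5, -8],
    [-2, -5, -5]
  ],
  "spin": [0, 0, 0, 0, 0]
}}

```text
clock: 28.5
eef_pos: [0.5006, -0.23, 0.1608]
orientation: [-0.0, 0.359, 0.933, 0.0]
force: [-0.9, -0.3, 3.8]
gripper_width: 0.0116
grip_force: 50.0
```

Emit:
{"api": "step_arm", "payload": {
  "jaw": [0, 0, 0],
  "translation": [
    [0, 0, 2],
    [0, 0, 4],
    [0, 0, 4]
  ],
  "spin": [0, 0, 0]
}}

```text
clock: 28.8
eef_pos: [0.5003, -0.2317, 0.158]
orientation: [0.0, 0.36, 0.933, -0.001]
force: [-3.5, -2.1, 9.3]
gripper_width: 0.012
grip_force: 50.0
```

```bash
python3 rp.py
```

```text
rest xyz 41.6 -0.1 158.0 tool y yaw 47.8 want 47.8
```

The tip now rests in the foot's V with a mild force. Releasing while moving back, so the front finger tips the paddle towards the slope and the rear finger carries it down.

Emit:
{"api": "step_arm", "payload": {
  "jaw": [24, 30, 36, 40, 40],
  "translation": [
    [0, -1, 0],
    [0, -3, 0],
    [0, -8, 0],
    [0, -13, 2],
    [0, -18, 3]
  ],
  "spin": [0, 0, 0, 0, 0],
  "squeeze": 10
}}

```text
clock: 29.3
eef_pos: [0.488, -0.2441, 0.1542]
orientation: [-0.0, 0.359, 0.933, -0.0]
force: [0.3, -0.7, 0.5]
gripper_width: 0.0386
grip_force: 0.0
```

Emit:
{"api": "step_arm", "payload": {
  "jaw": [40, 42, 45, 45, 45],
  "translation": [
    [0, -4, 2],
    [0, -6, 4],
    [0, -8, 5],
    [0, -8, 5],
    [0, -8, 5]
  ],
  "spin": [0, 0, 0, 0, 0]
}}

```text
clock: 29.8
eef_pos: [0.4833, -0.2496, 0.1496]
orientation: [0.0, 0.359, 0.933, 0.0]
force: [-0.6, 0.5, -0.1]
gripper_width: 0.0446
grip_force: 0.0
```

```bash
python3 look.py 18 side scene wrist; python3 rp.py; python3 pad.py 18
```

```text
29.8 [ 0.4833 -0.2496  0.1496] [[-0.742, 0.671], [0.671, 0.742], [-0.0, 0.0]] [-0.6   0.53 -0.06] 0.04464668862685312 [-0.45  0.25  0.98  1.86 -0.22  1.16  1.44]
rest xyz 16.9 0.5 149.6 tool y yaw 47.9 want 47.8
sc blue 14.0 [208. 150.] rest x,z 23.5 118.3
sc yel 96.0 [210. 164.] rest x,z 27.2 60.1
sd blue 161.0 [265. 269.] rest x,z 39.1 128.6
sd yel 295.0 [265. 293.] rest x,z 37.7 66.6
```

Emit:
{"api": "step_arm", "payload": {
  "jaw": [40, 36, 34, 34, 34],
  "translation": [
    [0, 0, 0],
    [0, -3, 0],
    [0, -6, 1],
    [0, -9, 2],
    [0, -9, 2]
  ],
  "spin": [0, 0, 0, 0, 0]
}}

```text
clock: 30.45
eef_pos: [0.4765, -0.2569, 0.1474]
orientation: [-0.0, 0.36, 0.933, -0.0]
force: [0.2, 0.3, 1.0]
gripper_width: 0.034
grip_force: 0.1
```

Emit:
{"api": "step_arm", "payload": {
  "jaw": [36, 38, 40, 40, 40],
  "translation": [
    [0, -2, 1],
    [0, -4, 2],
    [0, -6, 3],
    [0, -6, 3],
    [0, -6, 3]
  ],
  "spin": [0, 0, 0, 0, 0]
}}

```text
clock: 30.95
eef_pos: [0.4731, -0.2608, 0.1445]
orientation: [-0.0, 0.359, 0.933, -0.0]
force: [-0.2, 0.4, 0.1]
gripper_width: 0.0401
grip_force: 0.0
```

```bash
python3 look.py 19 side scene wrist; python3 rp.py; python3 pad.py 19
```

```text
30.95 [ 0.4731 -0.2608  0.1445] [[-0.742, 0.671], [0.671, 0.742], [0.0, -0.0]] [-0.17  0.35  0.15] 0.040068296940169994 [-0.43  0.24  0.99  1.87 -0.22  1.14  1.47]
rest xyz 1.9 0.5 144.6 tool y yaw 47.9 want 47.8
sc yel 125.5 [209. 162.] rest x,z 19.1 60.6
sd blue 102.0 [259. 281.] rest x,z 13.0 120.4
sd yel 156.5 [263. 298.] rest x,z 30.3 58.8
```

Emit:
{"api": "step_arm", "payload": {
  "jaw": [48, 56, 64, 70, 76],
  "translation": [
    [0, 0, 2],
    [0, -1, 5],
    [0, -2, 8],
    [0, -4, 11],
    [0, -7, 15]
  ],
  "spin": [0, 0, 0, 0, 0]
}}

```text
clock: 31.6
eef_pos: [0.4683, -0.2661, 0.1293]
orientation: [-0.0, 0.359, 0.933, -0.0]
force: [0.7, -0.5, 0.1]
gripper_width: 0.0706
grip_force: 0.1
```

Emit:
{"api": "step_arm", "payload": {
  "jaw": [82, 86, 87, 87, 87],
  "translation": [
    [0, -4, 4],
    [0, -8, 9],
    [0, -13, 14],
    [0, -19, 20],
    [0, -25, 22]
  ],
  "spin": [0, 0, 0, 0, 0]
}}

```text
clock: 32.1
eef_pos: [0.4509, -0.2849, 0.1068]
orientation: [-0.0, 0.359, 0.933, -0.0]
force: [-0.7, -0.8, -0.3]
gripper_width: 0.0866
grip_force: 0.1
```

Emit:
{"api": "step_arm", "payload": {
  "jaw": [87, 87, 87, 87, 87],
  "translation": [
    [0, -4, 0],
    [0, -8, 0],
    [0, -11, 0],
    [0, -11, 0],
    [0, -11, 0]
  ],
  "spin": [0, 0, 0, 0, 0]
}}

```text
clock: 32.6
eef_pos: [0.4445, -0.2926, 0.1077]
orientation: [0.0, 0.359, 0.933, 0.0]
force: [-0.1, -0.2, 0.1]
gripper_width: 0.087
grip_force: 0.0
```

```bash
python3 look.py 20 side scene wrist; python3 rp.py; python3 pad.py 20
```

```text
32.6 [ 0.4445 -0.2926  0.1077] [[-0.742, 0.671], [0.671, 0.742], [-0.0, 0.0]] [-0.07 -0.16  0.11] 0.08702947446977831 [-0.35  0.28  0.98  1.93 -0.26  1.07  1.58]
rest xyz -41.0 0.5 107.6 tool y yaw 47.9 want 47.8
sd blue 77.0 [248. 309.] rest x,z -24.4 84.8
sd yel 77.5 [260. 305.] rest x,z 15.3 53.0
```

The paddle is on the slope and no longer touching the fingers. Lifting away to look.

Emit:
{"api": "step_arm", "payload": {
  "jaw": [87, 87, 87, 87, 87],
  "translation": [
    [0, 0, -15],
    [0, 0, -45],
    [0, 0, -90],
    [0, -20, -130],
    [0, -40, -160]
  ],
  "spin": [0, 0, 0, 0, 0]
}}

```text
clock: 33.25
eef_pos: [0.4175, -0.3233, 0.271]
orientation: [0.001, 0.359, 0.933, -0.0]
force: [0.6, -0.8, -0.6]
gripper_width: 0.0868
grip_force: 0.0
```

Emit:
{"api": "step_arm", "payload": {
  "jaw": [87, 87, 87, 87],
  "translation": [
    [-20, 0, -10],
    [-40, 0, -10],
    [-40, 0, -10],
    [-40, 0, -10]
  ],
  "spin": [0, 0, 0, 0]
}}

```text
clock: 33.65
eef_pos: [0.4465, -0.3496, 0.2779]
orientation: [-0.0, 0.36, 0.933, -0.001]
force: [0.1, -0.0, 0.1]
gripper_width: 0.0868
grip_force: 0.0
```

```bash
python3 look.py 21 side scene wrist; python3 rp.py; python3 pad.py 21; echo first rest:; python3 pad.py 6
python3 - <<'E'
from h import *
# pots/jar and door: change between the first pictures and now in the scene view
A,B=load("scene0"),load("scene21")
d=cv2.absdiff(cv2.cvtColor(A['image'],cv2.COLOR_RGB2GRAY),cv2.cvtColor(B['image'],cv2.COLOR_RGB2GRAY))
for n,(x0,y0,x1,y1) in dict(beaker=(205,213,235,248),bowl=(256,215,294,246),jar=(140,193,166,226),gap=(210,190,310,215),doorarea=(255,165,330,215)).items(): 
    q=d[y0:y1,x0:x1];print(n,q.mean().round(1),(q>25).mean().round(3))
E
```

```text
33.65 [ 0.4465 -0.3496  0.2779] [[-0.741, 0.672], [0.672, 0.741], [0.0, -0.002]] [ 0.15 -0.03  0.08] 0.08683182824552559 [-0.34  0.22  1.09  1.63 -0.19  1.42  1.61]
rest xyz -81.4 -38.9 277.8 tool y yaw 47.9 want 47.8
sc blue 51.0 [203. 138.] rest x,z -59.0 103.6
sd blue 203.5 [242. 308.] rest x,z -45.2 109.4
sd yel 77.0 [259. 305.] rest x,z 14.4 53.6
first rest:
sc blue 51.0 [203. 139.] rest x,z -52.1 108.8
sd blue 217.0 [241. 309.] rest x,z -47.5 109.5
sd yel 105.0 [260. 304.] rest x,z 15.8 55.7
beaker 4.2 0.0
bowl 5.1 0.0
jar 3.6 0.0
gap 28.1 0.345
doorarea 35.7 0.533
```

The paddle's position matches the first propping to within a pixel. The pots and jar are unchanged, the door is open and the gripper is clear. Handing in.

```bash
python3 -c "
from workcell import order
print(order.job_done())"
```

```text
the job is handed in; nothing more can be done
None
```

I handed the job in at about 34 s: the door is open by roughly 60° as seen from the wrist camera, the paddle is back in the sloped rest and released, and the scene camera shows no change at the pots or jar; the verdict was not shown to me.

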